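# Turn over and scan the jewellery cases

### The arm

A 6-joint arm with a two-finger parallel gripper is mounted at the origin on the work surface. World frame = base frame: x ahead of the robot, y to its left, z up, the work surface at z = 0. Lengths are in m, angles in degrees, forces in N, time in s.
With the tool pointing down it reaches from about 0.375 to 0.9 m from the base axis. Payload 3.1 kg.
Tool frame: the origin (TCP) lies at the very end of the fingers, on their centre line; the grasp point (between the pads) lies 19 mm behind it; z points along the fingers, y is the line along which they close (so a half turn about z gives the same grasp; the last joint's range is limited). The gripper opens to 87 mm and grips with 3 to 60 N. Pads are 19 mm wide; open, the fingers measure 117 mm over their backs; the gripper's body (75 mm by 190 mm) begins 51 mm behind the grasp point.
Start: joints at [-80.93, 30.224, 82.088, -0, 67.689, -10.227], TCP at [0.207, -0.59, 0.223] pointing down, gripper open.
Joint ranges: [-176.69, 176.69], [-43.24, 126.21], [12.49, 139.97], [-82, 262], [0, 151.66], [-163.58, 163.58]. Speed limits (degrees/s): [159.86, 159.86, 180, 180, 180, 180].

### API

Orientations are given as a 3x3 rotation matrix whose columns are the frame's x, y, z axes.
In Python, from rig import readout, viewer, ticket gives the robot as it stands.
- The arm moves only by the tool send_rows, never from a script. Its argument "moves" is a list of rows, each a list of 6 numbers: the shift along the tool's x, y, z in units of 250 mm (1.0 is 250 mm), then the turn, a rotation vector about the tool's x, y, z in units of 90 degrees (1.0 is 90 degrees). A call has 1 to 12 rows; each row is the pose to reach, as a shift and turn from the pose commanded when the call began, along the tool's axes at that moment; what a row does not reach only later rows make up. A row lasts 1/10 s, in which the tool goes at most 50 mm and 8.59 degrees, less where a joint would pass 70% of its speed; a pose out of reach is approached as far as the arm can. A call with a number of a shift or a turn outside -1 to 1 is refused whole. A call with a gripper value outside its range is refused whole. "grip" is the opening, from 0 (shut) to 1 (fully open), set as the call begins (left out, the last holds). The fingers move at their own pace and stop on an object; the grip force is fixed at half the most. Time passes only in rows, so rows that repeat a pose let the fingers close. It gives the time, the measured TCP pose, the force, the opening and the grip force at its end, in the units of the state.
- readout.read_state(): the state, without advancing time (a new reading comes with each control period).
- viewer.capture(name): name is "side" or "top" or "wrist"; returns (picture, depth): 400x640x3 uint8, red, green, blue; 400x640 float32, m along the optical axis (not along the pixel's ray), 0 where there is no reading.
- viewer.camera_info(name): a dict with "fx", "fy", "cx", "cy" (pixels), "R" (3x3) and "t" (3): a world point X has camera coordinates R X + t; the wrist camera has in their place "tool_from_camera" (4x4, takes a point from camera to tool coordinates, whose origin is the TCP and whose axes are the flange's). Camera axes: x right, y down, z forward; pixel columns grow to the right and rows downward; lengths in m; the calibration is good to about 2 mm. A picture is of the moment at which its call begins: read the wrist's pose just before it. camera_info takes no time and is no camera call.
- ticket.hand_in(): hands the job in; it is judged then, once.
The state is a dict: "time_s": time; "joint_positions": joint angles; "qvel": joint speeds; "tau": joint torques, N m; "position": TCP position; "tcp_rot": TCP orientation; "force": force on the tool from outside, world axes, zero at the start; "moment": the same for the moment, N m; "opening": opening from 0.0 (shut) to 1.0 (fully open); "grasp_force": force on a finger pad.
Only numpy, scipy, OpenCV 4.12 (cv2) and the standard library are available. Lean on these libraries where they do the work, as an engineer would, in place of code of your own. Each camera call takes 0.05 s, during which the arm holds its last target. There are 200 camera calls.

### The job

The jewellery cases on the inspection pad lie with their bar-code labels underneath: turn every case over so that it lies flat on the pad with its label on top. Then take the label scanner from its dock and read the labels from the largest case to the smallest, pointing the beam at the middle of each label from about 8 cm and holding it steady there for two seconds, without the scanner touching the cases. Finally put the scanner back in its dock the way it lay and leave the dish, loupe and marker where they are.

Things in the scene. Friction and masses are not known exactly. Their poses are not given: they have to be found in the camera images.
- case_large: the large jewellery case: a flat closed wooden box 126 mm long (x), 56 wide (y), 30 thick (z), 0.16 kg, grey inlay on the lid, small brass clasp on its -x end. Origin: middle of its underside, the face with the white bar-code label; z points from the label to the lid: z up = label hidden underneath, z down = label on top. May be absent.
- case_large_label (a point): the middle of the white 54 x 36 mm bar-code label on the underside of case_large (same point and axes as the case's origin).
- case_medium: the medium jewellery case: a flat closed wooden box 104 mm long (x), 56 wide (y), 30 thick (z), 0.16 kg, grey inlay on the lid, small brass clasp on its -x end. Origin: middle of its underside, the face with the white bar-code label; z points from the label to the lid: z up = label hidden underneath, z down = label on top. May be absent.
- case_medium_label (a point): the middle of the white 54 x 36 mm bar-code label on the underside of case_medium (same point and axes as the case's origin).
- case_small: the small jewellery case: a flat closed wooden box 82 mm long (x), 56 wide (y), 30 thick (z), 0.16 kg, grey inlay on the lid, small brass clasp on its -x end. Origin: middle of its underside, the face with the white bar-code label; z points from the label to the lid: z up = label hidden underneath, z down = label on top. May be absent.
- case_small_label (a point): the middle of the white 54 x 36 mm bar-code label on the underside of case_small (same point and axes as the case's origin).
- pad: the fixed dark inspection pad, a flat slab 270 (x) x 500 (y) x 8 mm thick, its top 8 mm above the bench; origin: the middle of its underside. The cases lie on it.
- scanner: handheld scanner, 0.24 kg, 184 x 60 x 78 mm. Black handle along its x (x -90 to 40 mm), 34 wide, 34 high, axis 58 above the underside; foot under the -x end; grey head 60 wide at the +x end (x 13 to 94) whose window looks 45 degrees forward and down. Origin: middle of its underside; x to the head, z up. Hold it from above by the handle at x = -10, z = 58.
- scanner_beam (a point): the centre of the scanner's window, at x = 76, y = 0, z = 18 mm in the scanner's frame; its own z axis is the reading beam, which points 45 degrees down and forward: (0.707, 0, -0.707) in the scanner's frame; its y is the scanner's y.
- dock: the scanner's fixed white dock, an open tray 230 (x) x 100 (y) x 18 mm high with 5 mm walls and floor; origin: the middle of its underside; the scanner's origin belongs at 5 mm above it, with the scanner's x along the dock's x (the head at the end with the small tongue and green lamp).
- dish: bystander: a loose clear round divided dish of findings, 104 mm across, 34 mm high; origin: middle of its underside.
- loupe: bystander: a loose black loupe 38 mm across, 34 mm high, with a steel cover swung out along its x to 65 mm; origin: middle of the round part's underside.
- marker: bystander: a loose metal marker pen lying along its x, 140 mm long, 19 mm thick; origin: on the bench under its middle.

How it is judged:
By the outcome, as a careful person would: the job done as asked, in the order asked, and still so for the second after the job is handed in, with the robot touching nothing.
Of case_large, case_medium, case_small only 2 to 3 are there at a start; the rules pass over those that are not, and their reading is None.
At some moment in a run one of case_large, case_medium, case_small may be knocked a few centimetres aside while the robot is not near it.
It also fails if it takes over 210 s, if anything falls off the work surface, if the arm or the gripper's body presses on something with over 40 N, if the wrist force passes 120 N, or if a joint passes its speed limit or range.

## Working session

There is one attempt and no reset: what is moved stays moved. The work goes in short steps, Python scripts to look and compute and a tool call to move; the robot and the scene stay as the last step left them, time stands still between calls to the robot, and variables do not carry over. Pictures are saved under pics/ and viewed, at most 14 in all, crops included, and the job is handed in when it is done.

Besides the shell and the picture viewer there is one more tool, called after ">>>" as name(argument=value, ...) on one line, values as JSON. send_rows: Moves the arm, as the interface text tells. Shifts and turns lie within -1 to 1; 1 stands for 250 mm of shift or 90 degrees of turn. Its arguments: {"type":"object","properties":{"moves":{"type":"array"},"grip":{"type":"number"}},"required":["moves"]}

```bash
ls; mkdir -p pics; python3 - <<'E'
from rig import readout, viewer
import cv2,numpy as np
s=readout.read_state();print(s['time_s'],s['position'],np.round(s['tcp_rot'],3).tolist(),s['opening'])
for n in("top","side","wrist"):
    p,d=viewer.capture(n);cv2.imwrite(f"pics/{n}0.png",p[:,:,::-1]);np.save(f"{n}_d.npy",d);np.save(f"{n}_p.npy",p)
    print(n,viewer.camera_info(n))
E
```

```text
pics
0.0 [ 0.20645521 -0.58913035  0.22156367] [[0.944, 0.33, -0.0], [0.33, -0.944, 0.002], [0.0, -0.002, -1.0]] 0.9997182229243644
top {'fx': 513.5669328754958, 'fy': 513.5669328754958, 'cx': 327.62656274363013, 'cy': 209.88619423032603, 'R': array([[-0.02830946, -0.99949573, -0.01438292],
       [-0.99726609,  0.02922298, -0.06787014],
       [ 0.06825623,  0.01242223, -0.99759048]]), 't': array([0.01804111, 0.62213977, 1.23344803])}
side {'fx': 404.21117667257033, 'fy': 404.21117667257033, 'cx': 311.0702675831899, 'cy': 197.0661050853986, 'R': array([[-0.99980822, -0.00878677, -0.01750187],
       [ 0.0064188 ,  0.69729583, -0.71675472],
       [ 0.01850194, -0.7167296 , -0.6971057 ]]), 't': array([0.61470216, 0.04896809, 1.12755885])}
wrist {'fx': 305.13970011879405, 'fy': 305.13970011879405, 'cx': 319.4296437578609, 'cy': 204.31510627220067, 'tool_from_camera': array([[-1.07568368e-03, -9.69077621e-01, -2.46753740e-01,
         6.65950610e-02],
       [ 9.99999108e-01, -1.23765565e-03,  5.01316310e-04,
        -1.09283176e-03],
       [-7.91210577e-04, -2.46752981e-01,  9.69078088e-01,
        -1.61853708e-01],
       [ 0.00000000e+00,  0.00000000e+00,  0.00000000e+00,
         1.00000000e+00]])}
```

View pics/top0.png

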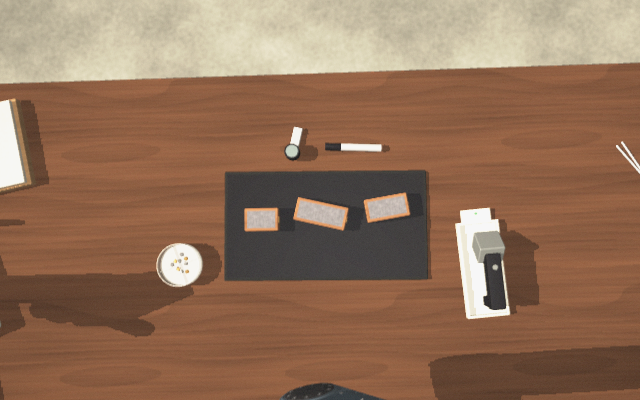

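View pics/side0.png

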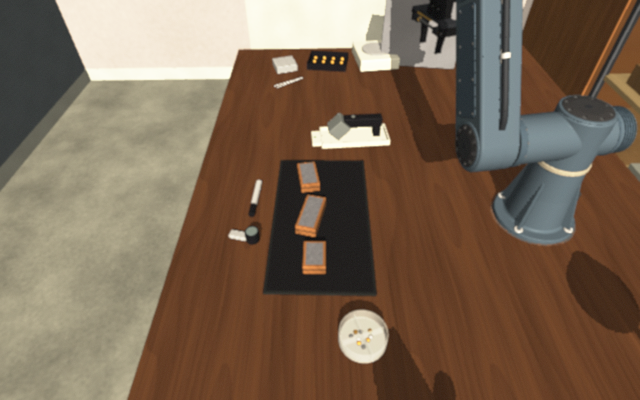

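Top view: three cases lid-up on the pad, small at about (261,219), large (321,213) and medium (387,207). The scanner lies in its dock at about (485,265), head up-image (+x). The dish, loupe and marker are outside the pad.

```bash
cat > h.py <<'E'
import numpy as np,cv2
from rig import readout,viewer
def cloud(n,d):
    c=viewer.camera_info(n);v,u=np.mgrid[0:400,0:640]
    P=np.stack([(u-c['cx'])/c['fx']*d,(v-c['cy'])/c['fy']*d,d],-1)
    return (P-c['t'])@c['R']
def ray(n,uv,z):
    c=viewer.camera_info(n);k=np.array([(uv[0]-c['cx'])/c['fx'],(uv[1]-c['cy'])/c['fy'],1])
    o=-c['R'].T@c['t'];r=c['R'].T@k
    return o+r*(z-o[2])/r[2]
def cases(p,d,zt=0.038,box=(.3,.7,-.3,.3)):
    """blobs standing off the dark pad, rays cast onto top plane"""
    hsv=cv2.cvtColor(p,cv2.COLOR_RGB2HSV);W=cloud('top',d)
    m=(p.max(2)>85)&(W[...,0]>PADX[0])&(W[...,0]<PADX[1])&(W[...,1]>PADY[0])&(W[...,1]<PADY[1])&(W[...,2]<.2)
    m=cv2.morphologyEx(m.astype(np.uint8),cv2.MORPH_OPEN,np.ones((3,3)))
    out=[]
    for c in cv2.findContours(m,cv2.RETR_EXTERNAL,cv2.CHAIN_APPROX_NONE)[0]:
        if cv2.contourArea(c)<150: continue
        q=np.array([ray('top',x[0],zt)[:2] for x in c])
        (cx,cy),(w,h),a=cv2.minAreaRect((q*1000).astype(np.float32))
        if w<h:w,h,a=h,w,a+90
        mm=cv2.drawContours(np.zeros_like(m),[c],-1,1,-1)>0
        white=(mm&(p.min(2)>200)).sum()
        out.append((round(cx,1),round(cy,1),round(w,1),round(h,1),round((a+90)%180-90,1),round(float(np.median(W[mm][:,2]))*1000,1),int(white)))
    return out
PADX=(.30,.62);PADY=(-.27,.27)
E
python3 - <<'E'
from h import *
import h
p=np.load('top_p.npy');d=np.load('top_d.npy')
for uv in((226,172),(427,171),(428,278),(226,280)): print('pad',ray('top',uv,.008))
c=np.array([ray('top',uv,.008) for uv in((226,172),(427,171),(428,278),(226,280))])
h.PADX=(c[:,0].min()+.008,c[:,0].max()-.008);h.PADY=(c[:,1].min()+.008,c[:,1].max()-.008)
for o in h.cases(p,d):print(o)
# dock & scanner
W=cloud('top',d)
R=(W[...,0]>.25)&(W[...,0]<.65)&(W[...,1]<-.25)&(W[...,1]>-.5)
hsv=cv2.cvtColor(p,cv2.COLOR_RGB2HSV)
white=(R&(p.min(2)>150)).astype(np.uint8)
dark=(R&(p.max(2)<45)&(W[...,2]>.055)).astype(np.uint8)
hi=(R&(W[...,2]>.055)&(W[...,2]<.11)).astype(np.uint8)
for n,m,z in(('white',white,.018),('handle',dark,.08),('all',hi,.08)):
    c=max(cv2.findContours(m,0,1)[0],key=cv2.contourArea)
    q=np.array([ray('top',x[0],z)[:2]*1000 for x in c],np.float32)
    print(n,cv2.minAreaRect(q),np.percentile(W[m>0][:,2],[5,50,95]))
g=W[(W[...,2]<.2)&(R)&(hi>0)];print(g.min(0),g.max(0))
E
python3 -c "
import cv2;a=cv2.imread('pics/top0.png')[190:340,430:560];cv2.imwrite('pics/c1.png',cv2.resize(a,None,fx=4.5,fy=4,interpolation=2)[:600])"
```

```text
pad [0.7251824 0.2504334 0.008    ]
pad [ 0.71252721 -0.24830789  0.008     ]
pad [ 0.44960952 -0.2398486   0.008     ]
pad [0.45827726 0.25439605 0.008     ]
(604.0, 160.1, 84.9, 58.0, 88.4, 38.5, 0)
(613.1, 16.7, 128.2, 58.1, 76.1, 38.6, 0)
(623.8, -141.8, 106.6, 58.0, -81.3, 38.7, 0)
white ((485.090576171875, -370.193359375), (262.1906433105469, 110.07169342041016), 4.147027969360352) [0.00178456 0.0081716  0.05087997]
handle ((396.1355285644531, -366.36285400390625), (0.0, 0.0), 0.0) [0.05682235 0.07092666 0.07843734]
all ((465.5194396972656, -375.86578369140625), (172.8089141845703, 64.92744445800781), 3.270301342010498) [0.05856853 0.07878879 0.08381897]
[ 0.37952649 -0.40759121  0.05508707] [ 0.55247648 -0.3455881   0.08708385]
```

View pics/c1.png

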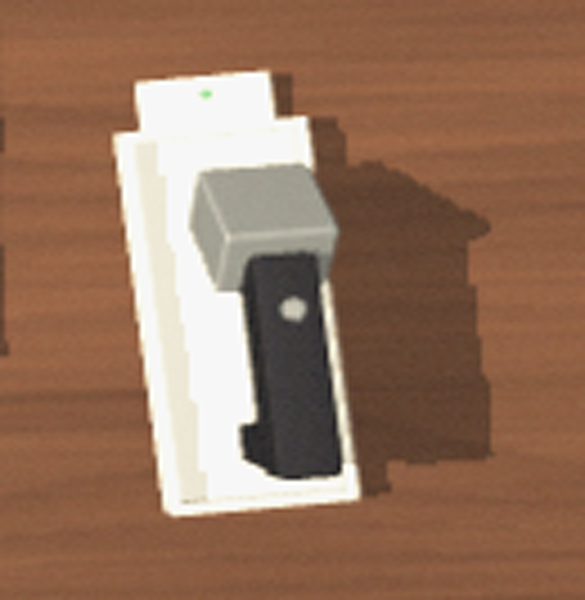

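```bash
cat >> h.py <<'E'
from scipy.spatial.transform import Rotation as Ro
PADX=(.462,.712);PADY=(-.235,.245)
def pose(g,yaw,tau):
    """g: grasp point, tool tilted by tau in the vertical plane of yaw -> TCP, R"""
    y,t=np.radians([yaw,tau]);a=np.array([np.cos(y),np.sin(y),0]);Z=np.array([0,0,1.])
    z=np.sin(t)*a-np.cos(t)*Z;x=np.cos(t)*a+np.sin(t)*Z
    return np.array(g)+.019*z,np.stack([x,np.cross(z,x),z],1)
def rel(p,R,name=''):
    s=readout.read_state();p0=np.array(s['position']);R0=np.array(s['tcp_rot'])
    d=R0.T@(p-p0);w=Ro.from_matrix(R0.T@R).as_rotvec(degrees=True)
    print(name,np.round(np.r_[d/.25,w/90],3).tolist(),'rows',round(max(np.linalg.norm(d)/.05,np.linalg.norm(w)/8.59),1))
def grips(L,cx,cy,yaw,C=None,yawC=None,dx=0):
    """named poses of the flip"""
    c=np.array([cx,cy]);a=np.array([np.cos(np.radians(yaw)),np.sin(np.radians(yaw))])
    g=lambda q,z:np.r_[q,z]
    return dict(pre=pose(g(c+a*(L/2-.02),.11),yaw,-25),pick=pose(g(c+a*(L/2-.02),.0315),yaw,-25),
      lift=pose(g(c-a*.0085,.008+L-.02+.08),yaw,65),stand=pose(g(c-a*.0085,.008+L-.02+.001),yaw,65),
      over=pose(g(c+a*.03,.008+L+.12),yaw,-60),
      pre2=pose(g(c+a*(.0085+.07*.866),.008+L-.022+.035),yaw,-60),grab=pose(g(c+a*.0085,.008+L-.022),yaw,-60),
      lift2=pose(g(c-a*(L/2-.022),.008+L+.06),yaw,30),lay=pose(g(c-a*(L/2-.022),.0325),yaw,30))
E
python3 - <<'E'
from h import *
g=grips(.126,.6131,.0167,76.1)
rel(*g['pre'],'pre')
E
```

```text
pre [2.413, -1.866, 0.52, -0.138, -0.255, -0.621] rows 15.5
```

>>> send_rows(moves=[[0.4, -0.3, 0, 0, 0, -0.2], [0.8, -0.6, 0, 0, 0, -0.3], [0.8, -0.6, 0, 0, 0, -0.4], [0.8, -0.6, 0, 0, 0, -0.6], [0.8, -0.6, 0, 0, 0, -0.62], [0.8, -0.6, 0, 0, 0, -0.62], [0.8, -0.6, 0, 0, 0, -0.62]], grip=1)

```text
time_s: 0.85
position: [0.3467, -0.3801, 0.2225]
tcp_rot: [[0.249, 0.968, -0.0], [0.968, -0.249, 0.001], [0.0, -0.001, -1.0]]
force: [-0.7, -0.9, 0.1]
opening: 1.004
grasp_force: 0.0
```

```bash
python3 - <<'E'
from h import *
g=grips(.126,.6131,.0167,76.1)
rel(*g['pre'],'pre')
E
```

```text
pre [1.943, 0.635, 0.519, -0.002, -0.278, -0.006] rows 10.5
```

>>> send_rows(moves=[[0.98, 0.3, 0, 0, 0, 0], [0.98, 0.3, 0, 0, 0, 0], [0.98, 0.3, 0, 0, 0, 0], [0.98, 0.3, 0, 0, 0, 0], [0.98, 0.3, 0, 0, 0, 0], [0.98, 0.3, 0, 0, 0, 0]])

```text
time_s: 1.45
position: [0.4828, -0.16, 0.2224]
tcp_rot: [[0.251, 0.968, 0.0], [0.968, -0.251, 0.002], [0.002, -0.0, -1.0]]
force: [-0.3, -0.2, -0.3]
opening: 1.003
grasp_force: 0.0
```

```bash
python3 - <<'E'
from h import *
g=grips(.126,.6131,.0167,76.1)
rel(*g['pre'],'pre')
E
```

```text
pre [0.954, 0.325, 0.52, -0.002, -0.279, -0.007] rows 5.7
```

>>> send_rows(moves=[[0.95, 0.325, 0.2, 0, -0.1, 0], [0.95, 0.325, 0.3, 0, -0.28, 0], [0.954, 0.325, 0.52, -0.002, -0.279, -0.007], [0.954, 0.325, 0.52, -0.002, -0.279, -0.007], [0.954, 0.325, 0.52, -0.002, -0.279, -0.007], [0.954, 0.325, 0.52, -0.002, -0.279, -0.007], [0.954, 0.325, 0.52, -0.002, -0.279, -0.007], [0.954, 0.325, 0.52, -0.002, -0.279, -0.007]])

```text
time_s: 2.25
position: [0.6207, 0.0452, 0.0907]
tcp_rot: [[0.22, 0.97, -0.106], [0.878, -0.245, -0.412], [-0.426, -0.002, -0.905]]
force: [0.7, 0.3, 0.1]
opening: 1.003
grasp_force: 0.0
```

```bash
python3 - <<'E'
from h import *
p,d=viewer.capture('top');print(cases(p,d))
g=grips(.126,.6131,.0167,76.1)
rel(*g['pre'],'pre');rel(*g['pick'],'pick')
p,d=viewer.capture('wrist');cv2.imwrite('pics/w1.png',p[:,:,::-1])
E
```

```text
[(565.8, 131.8, 55.5, 31.3, -1.2, 191.1, 0), (624.1, -142.6, 105.0, 57.6, -81.3, 38.7, 0), (611.8, 18.2, 132.2, 110.2, 64.7, 39.3, 0)]
pre [0.023, -0.003, -0.014, -0.002, 0.002, -0.003] rows 0.1
pick [0.157, -0.003, 0.27, -0.002, 0.002, -0.003] rows 1.6
```

View pics/w1.png

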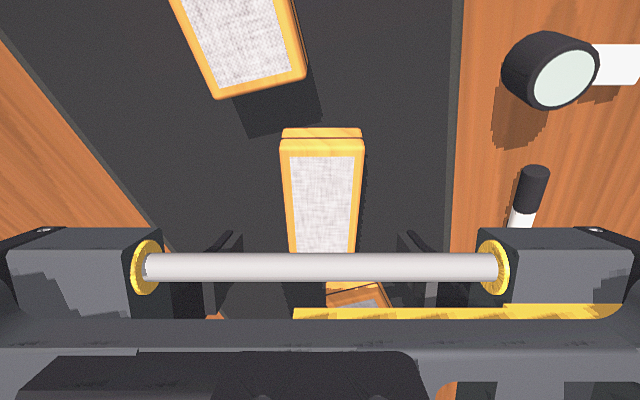

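The wrist view shows the large case centred between the fingers (column ~322, its +y end at row ~130) and the small one at top left. I'll descend and grip.

>>> send_rows(moves=[[0.06, -0.003, 0.1, 0, 0, 0], [0.11, -0.003, 0.19, 0, 0.002, 0], [0.157, -0.003, 0.265, 0, 0.002, 0], [0.157, -0.003, 0.27, 0, 0.002, 0], [0.157, -0.003, 0.27, 0, 0.002, 0], [0.157, -0.003, 0.27, 0, 0.002, 0]])

```text
time_s: 2.95
position: [0.6231, 0.0507, 0.0169]
tcp_rot: [[0.226, 0.969, -0.101], [0.879, -0.247, -0.409], [-0.421, 0.003, -0.907]]
force: [0.0, -0.4, 0.0]
opening: 1.003
grasp_force: 0.0
```

>>> send_rows(moves=[[0, 0, 0, 0, 0, 0], [0, 0, 0, 0, 0, 0], [0, 0, 0, 0, 0, 0], [0, 0, 0, 0, 0, 0], [0, 0, 0, 0, 0, 0], [0, 0, 0, 0, 0, 0], [0, 0, 0, 0, 0, 0], [0, 0, 0, 0, 0, 0]], grip=0.5)

```text
time_s: 3.75
position: [0.6226, 0.0518, 0.015]
tcp_rot: [[0.224, 0.969, -0.102], [0.879, -0.246, -0.409], [-0.421, 0.001, -0.907]]
force: [0.9, 0.6, 1.4]
opening: 0.64
grasp_force: 29.9
```

```bash
python3 - <<'E'
from h import *
g=grips(.126,.6131,.0167,76.1)
rel(*g['pick'],'pick');rel(*g['lift'],'lift');rel(*g['stand'],'stand')
E
```

```text
pick [-0.004, -0.003, 0.005, -0.001, -0.001, -0.004] rows 0.0
lift [-0.388, -0.001, -0.574, 0.002, 0.999, -0.004] rows 10.5
stand [-0.255, -0.002, -0.287, 0.002, 0.999, -0.004] rows 10.5
```

>>> send_rows(moves=[[-0.04, 0, -0.09, 0, 0.02, 0], [-0.09, 0, -0.2, 0, 0.08, 0], [-0.14, 0, -0.32, 0, 0.16, 0], [-0.19, 0, -0.42, 0, 0.25, 0], [-0.24, 0, -0.48, 0, 0.34, 0], [-0.28, 0, -0.52, 0, 0.43, 0], [-0.32, 0, -0.55, 0, 0.52, 0], [-0.35, 0, -0.57, 0, 0.61, 0], [-0.38, 0, -0.574, 0, 0.7, 0], [-0.388, 0, -0.574, 0, 0.8, 0], [-0.388, 0, -0.574, 0.001, 0.9, -0.002], [-0.388, 0, -0.574, 0.002, 0.998, -0.004]])

```text
time_s: 4.95
position: [0.6153, 0.0238, 0.186]
tcp_rot: [[0.105, 0.97, 0.219], [0.424, -0.242, 0.873], [0.9, 0.001, -0.437]]
force: [-0.1, 0.4, -2.2]
opening: 0.638
grasp_force: 29.9
```

>>> send_rows(moves=[[0, 0, 0, 0, 0, 0], [0, 0, 0, 0, 0, 0], [0, 0, 0, 0, 0, 0]])

```text
time_s: 5.25
position: [0.6154, 0.0259, 0.1866]
tcp_rot: [[0.105, 0.971, 0.215], [0.43, -0.239, 0.87], [0.897, 0.001, -0.443]]
force: [-0.2, -0.2, -2.2]
opening: 0.642
grasp_force: 29.9
```

```bash
python3 - <<'E'
from h import *
s=readout.read_state();print(s['opening'],s['joint_positions'])
g=grips(.126,.6131,.0167,76.1)
rel(*g['lift'],'lift');rel(*g['stand'],'stand')
p,d=viewer.capture('side');cv2.imwrite('pics/s1.png',cv2.resize(p[100:330,180:480,::-1],None,fx=2.5,fy=2.5))
E
```

```text
0.6420094363952799 [-34.24783856  44.89465729  93.54890149  57.88826711  82.85613322
 -51.28172712]
lift [-0.004, -0.0, -0.002, -0.0, 0.014, 0.001] rows 0.2
stand [-0.287, -0.0, 0.138, -0.0, 0.014, 0.001] rows 1.6
```

View pics/s1.png

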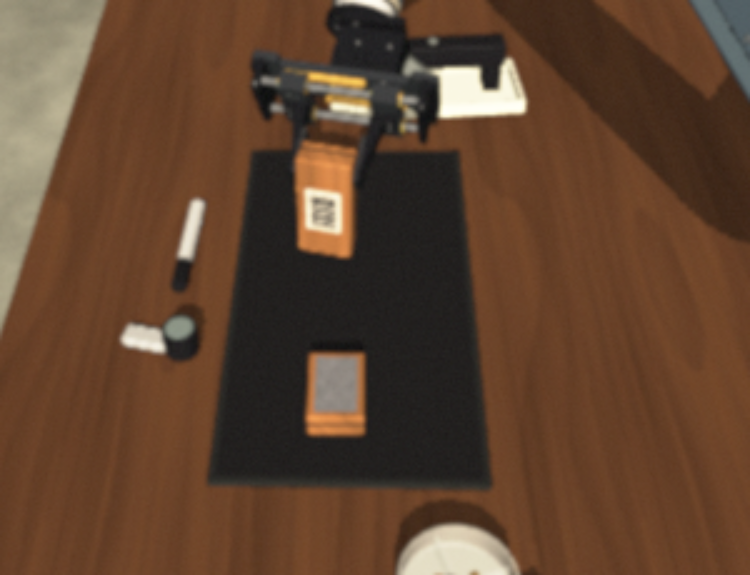

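The case hangs upright with its label facing +y, as planned. Next I lower it onto its end.

>>> send_rows(moves=[[-0.08, 0, 0.04, 0, 0.01, 0], [-0.16, 0, 0.077, 0, 0.014, 0], [-0.22, 0, 0.105, 0, 0.014, 0], [-0.26, 0, 0.125, 0, 0.014, 0], [-0.28, 0, 0.134, 0, 0.014, 0], [-0.287, 0, 0.138, 0, 0.014, 0], [-0.287, 0, 0.138, 0, 0.014, 0], [-0.287, 0, 0.138, 0, 0.014, 0]])

```text
time_s: 6.1
position: [0.6151, 0.0247, 0.1074]
tcp_rot: [[0.1, 0.971, 0.218], [0.408, -0.24, 0.881], [0.908, 0.001, -0.42]]
force: [-1.1, 0.1, 2.6]
opening: 0.643
grasp_force: 29.9
```

```bash
python3 - <<'E'
from h import *
g=grips(.126,.6131,.0167,76.1)
rel(*g['stand'],'stand')
E
```

```text
stand [-0.001, -0.0, 0.002, 0.0, -0.002, 0.0] rows 0.0
```

>>> send_rows(moves=[[0, 0, 0, 0, 0, 0], [0, 0, 0, 0, 0, 0], [0, 0, 0, 0, 0, 0], [0, 0, 0, 0, 0, 0], [0, 0, 0, 0, 0, 0], [0, 0, 0, 0, 0, 0]], grip=1)

```text
time_s: 6.7
position: [0.6151, 0.0245, 0.1061]
tcp_rot: [[0.101, 0.971, 0.218], [0.409, -0.24, 0.88], [0.907, -0.0, -0.421]]
force: [-0.7, 0.4, 0.4]
opening: 0.982
grasp_force: 0.0
```

>>> send_rows(moves=[[0, 0, -0.06, 0, 0, 0], [0, 0, -0.16, 0, 0, 0], [0, 0, -0.3, 0, 0, 0], [0, 0, -0.4, 0, 0, 0], [0.2, 0, -0.4, 0, 0, 0], [0.4, 0, -0.4, 0, 0, 0], [0.4, 0, -0.4, 0, 0, 0]])

```text
time_s: 7.4
position: [0.6045, -0.0224, 0.2448]
tcp_rot: [[0.093, 0.971, 0.22], [0.411, -0.239, 0.88], [0.907, 0.009, -0.422]]
force: [0.6, -0.8, -0.4]
opening: 0.998
grasp_force: 0.0
```

```bash
python3 - <<'E'
from h import *
g=grips(.126,.6131,.0167,76.1)
rel(*g['over'],'over')
p,d=viewer.capture('side');cv2.imwrite('pics/s2.png',cv2.resize(p[100:330,180:480,::-1],None,fx=2.5,fy=2.5))
W=cloud('side',d);m=(W[...,2]>.12)&(W[...,2]<.145)&(abs(W[...,0]-.613)<.06)&(abs(W[...,1]-.0167)<.04);print(W[m].min(0),W[m].max(0),W[m].mean(0),m.sum())
p,d=viewer.capture('top')
print(cases(p,d,.134))
E
```

```text
over [0.089, -0.004, 0.195, 0.007, -1.39, 0.001] rows 14.6
[ 0.58435198 -0.00066666  0.12028074] [0.64332211 0.04034786 0.13608903] [0.61302846 0.0227009  0.13063154] 243
[(598.7, 146.5, 78.3, 53.5, 88.4, 38.5, 4), (610.8, 17.1, 61.1, 33.1, -12.9, 133.9, 0), (625.2, -169.0, 49.0, 26.6, -2.2, 38.7, 0)]
```

View pics/s2.png

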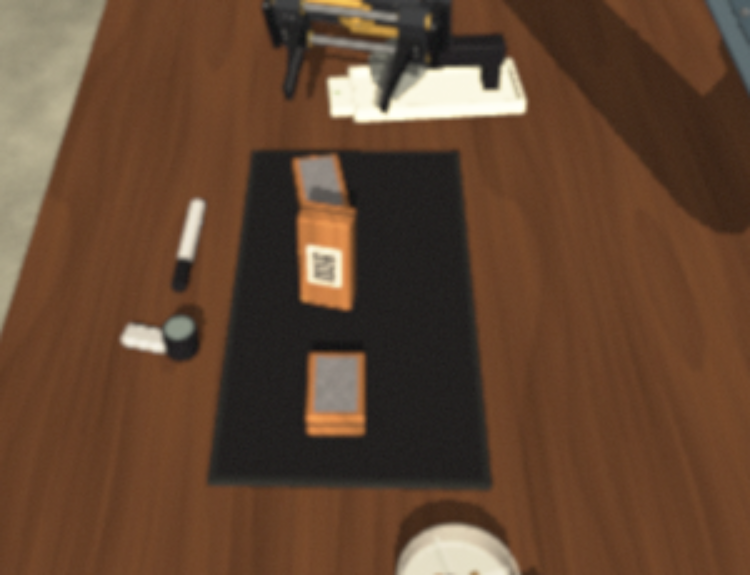

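The large case stands upright on its end (750×575 crop, about (325,265)); now I swing over to its label side.

>>> send_rows(moves=[[0.09, 0, -0.1, 0, -0.09, 0], [0.09, 0, -0.1, 0, -0.18, 0], [0.09, 0, -0.1, 0, -0.27, 0], [0.09, 0, -0.1, 0, -0.36, 0], [0.09, 0, -0.1, 0, -0.45, 0], [0.09, 0, 0, 0, -0.54, 0], [0.09, 0, 0, 0, -0.63, 0], [0.09, 0, 0, 0, -0.72, 0], [0.09, 0, 0, 0, -0.81, 0], [0.09, 0, 0.0, 0, -0.9, 0], [0.09, 0, 0, 0, -0.95, 0], [0.09, 0, 0, 0, -0.95, 0]])

```text
time_s: 8.7
position: [0.6051, -0.0118, 0.2566]
tcp_rot: [[0.221, 0.971, -0.088], [0.911, -0.237, -0.338], [-0.35, -0.005, -0.937]]
force: [-0.2, 0.7, -0.6]
opening: 0.996
grasp_force: 0.0
```

```bash
python3 - <<'E'
from h import *
g=grips(.126,.6108,.0171,77)
rel(*g['over'],'over');rel(*g['pre2'],'pre2')
E
```

```text
over [0.178, -0.006, -0.015, -0.008, -0.439, -0.004] rows 4.6
pre2 [0.474, -0.006, 0.332, -0.008, -0.439, -0.004] rows 4.6
```

>>> send_rows(moves=[[0.15, 0, -0.06, 0, -0.09, 0], [0.3, 0, -0.12, 0, -0.18, 0], [0.45, 0, -0.12, 0, -0.27, 0], [0.55, 0, -0.05, 0, -0.36, 0], [0.6, -0.006, 0.05, 0, -0.44, 0], [0.55, -0.006, 0.2, -0.008, -0.44, 0], [0.474, -0.006, 0.332, -0.008, -0.439, -0.004], [0.474, -0.006, 0.332, -0.008, -0.439, -0.004], [0.474, -0.006, 0.332, -0.008, -0.439, -0.004], [0.474, -0.006, 0.332, -0.008, -0.439, -0.004]])

```text
time_s: 9.7
position: [0.6251, 0.0661, 0.1413]
tcp_rot: [[0.122, 0.973, -0.195], [0.488, -0.23, -0.842], [-0.864, 0.007, -0.503]]
force: [0.3, 0.3, 0.5]
opening: 0.999
grasp_force: 0.0
```

```bash
python3 - <<'E'
from h import *
g=grips(.126,.6108,.0171,77)
rel(*g['pre2'],'pre2');rel(*g['grab'],'grab')
E
```

```text
pre2 [0.016, -0.012, 0.002, -0.0, -0.002, -0.006] rows 0.1
grab [0.015, -0.012, 0.282, -0.0, -0.002, -0.006] rows 1.4
```

>>> send_rows(moves=[[0.015, -0.012, 0.03, 0, 0, -0.006], [0.015, -0.012, 0.1, 0, -0.002, -0.006], [0.015, -0.012, 0.18, 0, -0.002, -0.006], [0.015, -0.012, 0.25, 0, -0.002, -0.006], [0.015, -0.012, 0.28, 0, -0.002, -0.006], [0.015, -0.012, 0.282, 0, -0.002, -0.006], [0.015, -0.012, 0.282, 0, -0.002, -0.006]])

```text
time_s: 10.4
position: [0.608, 0.0097, 0.1019]
tcp_rot: [[0.11, 0.975, -0.195], [0.487, -0.224, -0.844], [-0.867, -0.002, -0.499]]
force: [0.3, -0.7, 0.8]
opening: 1.0
grasp_force: 0.0
```

>>> send_rows(moves=[[0, 0, 0, 0, 0, 0], [0, 0, 0, 0, 0, 0], [0, 0, 0, 0, 0, 0], [0, 0, 0, 0, 0, 0], [0, 0, 0, 0, 0, 0], [0, 0, 0, 0, 0, 0], [0, 0, 0, 0, 0, 0], [0, 0, 0, 0, 0, 0]], grip=0.5)

```text
time_s: 11.2
position: [0.6081, 0.0097, 0.102]
tcp_rot: [[0.11, 0.975, -0.194], [0.487, -0.223, -0.845], [-0.867, -0.002, -0.499]]
force: [2.4, 0.7, 1.3]
opening: 0.649
grasp_force: 29.6
```

```bash
python3 - <<'E'
from h import *
g=grips(.126,.6108,.0171,77)
rel(*g['grab'],'grab');rel(*g['lift2'],'lift2');rel(*g['lay'],'lay')
E
```

```text
grab [-0.002, 0.004, -0.001, 0.0, 0.001, 0.002] rows 0.0
lift2 [-0.309, 0.003, -0.069, -0.001, 1.001, 0.002] rows 10.5
lay [0.251, 0.004, 0.253, -0.001, 1.001, 0.002] rows 10.5
```

>>> send_rows(moves=[[-0.07, 0, -0.04, 0, 0.02, 0], [-0.17, 0, -0.1, 0, 0.09, 0], [-0.26, 0, -0.15, 0, 0.18, 0], [-0.33, 0, -0.16, 0, 0.27, 0], [-0.36, 0, -0.16, 0, 0.36, 0], [-0.37, 0, -0.15, 0, 0.45, 0], [-0.37, 0, -0.14, 0, 0.54, 0], [-0.36, 0, -0.13, 0, 0.63, 0], [-0.35, 0, -0.12, 0, 0.72, 0], [-0.33, 0, -0.1, 0, 0.81, 0], [-0.32, 0, -0.08, 0, 0.9, 0], [-0.309, 0.003, -0.069, 0, 0.99, 0]])

```text
time_s: 12.4
position: [0.603, -0.0139, 0.1776]
tcp_rot: [[0.196, 0.975, 0.108], [0.849, -0.224, 0.478], [0.49, -0.002, -0.872]]
force: [0.9, 0.1, -1.9]
opening: 0.647
grasp_force: 29.6
```

>>> send_rows(moves=[[0, 0, 0, 0, 0, 0], [0, 0, 0, 0, 0, 0], [0, 0, 0, 0, 0, 0]])

```text
time_s: 12.7
position: [0.6034, -0.0124, 0.1776]
tcp_rot: [[0.196, 0.975, 0.105], [0.853, -0.222, 0.472], [0.484, -0.003, -0.875]]
force: [0.2, -0.2, -2.6]
opening: 0.644
grasp_force: 29.6
```

```bash
python3 - <<'E'
from h import *
g=grips(.126,.6108,.0171,77)
rel(*g['lift2'],'lift2');rel(*g['lay'],'lay')
p,d=viewer.capture('side');cv2.imwrite('pics/s3.png',cv2.resize(p[100:330,180:480,::-1],None,fx=2.5,fy=2.5))
E
```

```text
lift2 [-0.004, 0.002, -0.002, -0.003, 0.012, 0.001] rows 0.1
lay [-0.316, 0.004, 0.563, -0.003, 0.012, 0.001] rows 3.2
```

View pics/s3.png

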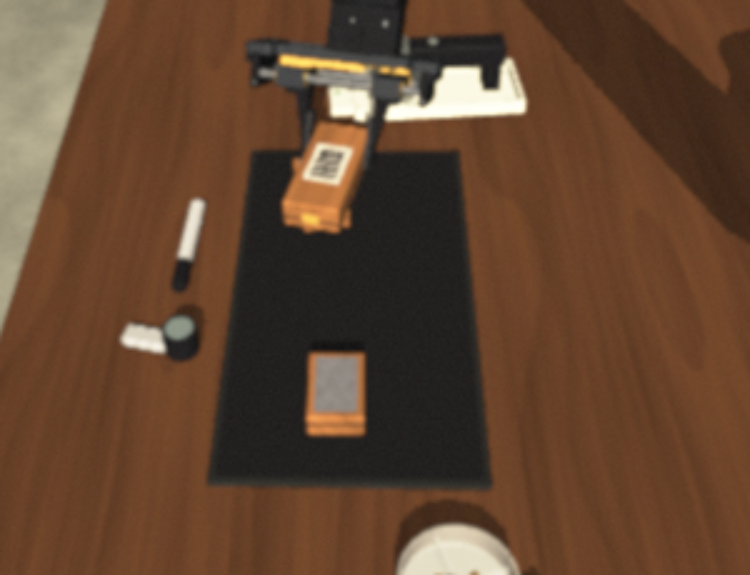

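The case is flipped in the air with its label up (crop (328,165)). Lowering it.

>>> send_rows(moves=[[-0.07, 0, 0.12, 0, 0.01, 0], [-0.15, 0.002, 0.26, 0, 0.012, 0], [-0.22, 0.004, 0.39, -0.003, 0.012, 0], [-0.27, 0.004, 0.48, -0.003, 0.012, 0], [-0.3, 0.004, 0.535, -0.003, 0.012, 0], [-0.31, 0.004, 0.555, -0.003, 0.012, 0], [-0.316, 0.004, 0.563, -0.003, 0.012, 0.001], [-0.316, 0.004, 0.563, -0.003, 0.012, 0.001], [-0.316, 0.004, 0.563, -0.003, 0.012, 0.001]])

```text
time_s: 13.65
position: [0.6047, -0.0147, 0.0171]
tcp_rot: [[0.195, 0.974, 0.116], [0.843, -0.227, 0.487], [0.501, 0.003, -0.865]]
force: [0.4, 0.0, -1.8]
opening: 0.645
grasp_force: 29.6
```

```bash
python3 - <<'E'
from h import *
g=grips(.126,.6108,.0171,77)
rel(*g['lay'],'lay')
E
```

```text
lay [0.001, -0.005, 0.006, 0.002, -0.001, -0.0] rows 0.0
```

>>> send_rows(moves=[[-0.003, -0.003, 0.008, 0, 0, 0], [-0.003, -0.003, 0.01, 0, 0, 0], [-0.003, -0.003, 0.01, 0, 0, 0]])

```text
time_s: 13.95
position: [0.6044, -0.0145, 0.0155]
tcp_rot: [[0.195, 0.974, 0.118], [0.843, -0.228, 0.488], [0.502, 0.004, -0.865]]
force: [-2.1, -3.0, 6.5]
opening: 0.649
grasp_force: 29.5
```

>>> send_rows(moves=[[0, 0, 0, 0, 0, 0], [0, 0, 0, 0, 0, 0], [0, 0, 0, 0, 0, 0], [0, 0, 0, 0, 0, 0], [0, 0, 0, 0, 0, 0], [0, 0, 0, 0, 0, 0]], grip=1)

```text
time_s: 14.55
position: [0.6033, -0.0135, 0.0134]
tcp_rot: [[0.196, 0.974, 0.114], [0.842, -0.227, 0.489], [0.502, 0.001, -0.865]]
force: [1.0, -0.4, 2.0]
opening: 0.991
grasp_force: 0.7
```

>>> send_rows(moves=[[0, 0, -0.06, 0, 0, 0], [0, 0, -0.16, 0, 0, 0], [0, 0, -0.3, 0, 0, 0], [0, 0, -0.45, 0, 0, 0], [0, 0, -0.6, 0, -0.1, 0], [0, 0, -0.6, 0, -0.2, 0], [0, 0, -0.6, 0, -0.3, 0], [0, 0, -0.6, 0, -0.3, 0]])

```text
time_s: 15.35
position: [0.5866, -0.0848, 0.1453]
tcp_rot: [[0.223, 0.975, 0.015], [0.973, -0.223, 0.05], [0.052, 0.003, -0.999]]
force: [-0.5, 0.9, -0.3]
opening: 0.998
grasp_force: 0.0
```

```bash
python3 - <<'E'
from h import *
p,d=viewer.capture('top');print(cases(p,d))
g=grips(.104,.6238,-.1418,98.7)
rel(*g['pre'],'pre')
E
```

```text
[(604.0, 160.1, 84.9, 58.0, 88.4, 38.3, 0), (611.3, 17.3, 123.4, 58.0, 74.3, 38.5, 255)]
pre [-0.11, 0.162, 0.201, -0.045, -0.308, -0.238] rows 4.1
```

Large is now label-up at (611,17). Next is the medium case.

>>> send_rows(moves=[[-0.1, 0.1, 0, 0, -0.08, -0.05], [-0.11, 0.162, 0, 0, -0.16, -0.1], [-0.11, 0.162, 0.1, -0.02, -0.24, -0.2], [-0.11, 0.162, 0.201, -0.045, -0.308, -0.238], [-0.11, 0.162, 0.201, -0.045, -0.308, -0.238], [-0.11, 0.162, 0.201, -0.045, -0.308, -0.238], [-0.11, 0.162, 0.201, -0.045, -0.308, -0.238]])

```text
time_s: 16.1
position: [0.6199, -0.1215, 0.0912]
tcp_rot: [[-0.132, 0.989, 0.06], [0.897, 0.145, -0.417], [-0.421, -0.001, -0.907]]
force: [1.2, -0.3, -0.5]
opening: 1.004
grasp_force: 0.0
```

```bash
python3 - <<'E'
from h import *
p,d=viewer.capture('top');print(cases(p,d))
p,d=viewer.capture('side');W=cloud('side',d)
m=(W[...,2]>.034)&(W[...,2]<.044)&(abs(W[...,0]-.62)<.08)&(W[...,1]<-.07)&(W[...,1]>-.22)
print(m.sum(),cv2.minAreaRect((W[m][:,:2]*1000).astype(np.float32)))
g=grips(.104,.6238,-.1418,98.7)
rel(*g['pick'],'pick')
E
```

```text
[(536.7, -86.1, 47.9, 40.7, -1.8, 189.7, 0), (604.0, 160.2, 84.9, 58.0, 88.4, 38.4, 0), (632.6, -153.2, 111.1, 81.4, 8.3, 39.8, 0), (711.2, -56.9, 51.9, 34.6, -79.1, 189.2, 0)]
408 ((624.1826171875, -140.03634643554688), (55.585941314697266, 105.4892578125), 8.511561393737793)
pick [0.145, -0.0, 0.276, -0.001, -0.001, -0.004] rows 1.6
```

Medium is still at (624,−140), as first measured. Picking it now.

>>> send_rows(moves=[[0.05, 0, 0.1, 0, 0, 0], [0.1, 0, 0.19, 0, 0, 0], [0.14, 0, 0.265, 0, 0, 0], [0.145, 0, 0.276, 0, 0, -0.004], [0.145, 0, 0.276, 0, 0, -0.004], [0.145, 0, 0.276, 0, 0, -0.004]])

```text
time_s: 16.8
position: [0.6202, -0.1172, 0.0149]
tcp_rot: [[-0.138, 0.988, 0.063], [0.896, 0.152, -0.418], [-0.422, -0.001, -0.906]]
force: [0.0, -0.6, -0.4]
opening: 1.003
grasp_force: 0.0
```

>>> send_rows(moves=[[0, 0, 0, 0, 0, 0], [0, 0, 0, 0, 0, 0], [0, 0, 0, 0, 0, 0], [0, 0, 0, 0, 0, 0], [0, 0, 0, 0, 0, 0], [0, 0, 0, 0, 0, 0], [0, 0, 0, 0, 0, 0], [0, 0, 0, 0, 0, 0]], grip=0.5)

```text
time_s: 17.6
position: [0.6198, -0.1164, 0.0138]
tcp_rot: [[-0.14, 0.988, 0.062], [0.896, 0.153, -0.417], [-0.422, -0.003, -0.907]]
force: [0.7, 0.8, 1.4]
opening: 0.639
grasp_force: 29.9
```

```bash
python3 - <<'E'
from h import *
g=grips(.104,.6238,-.1418,98.7)
rel(*g['pick'],'pick');rel(*g['lift'],'lift');rel(*g['stand'],'stand')
E
```

```text
pick [-0.007, 0.001, 0.001, -0.001, -0.0, 0.002] rows 0.0
lift [-0.315, -0.001, -0.516, -0.002, 1.0, 0.001] rows 10.5
stand [-0.182, -0.0, -0.229, -0.002, 1.0, 0.001] rows 10.5
```

>>> send_rows(moves=[[-0.04, 0, -0.09, 0, 0.02, 0], [-0.09, 0, -0.2, 0, 0.08, 0], [-0.14, 0, -0.32, 0, 0.16, 0], [-0.19, 0, -0.4, 0, 0.25, 0], [-0.22, 0, -0.45, 0, 0.34, 0], [-0.25, 0, -0.48, 0, 0.43, 0], [-0.27, 0, -0.5, 0, 0.52, 0], [-0.29, 0, -0.51, 0, 0.61, 0], [-0.31, 0, -0.516, 0, 0.7, 0], [-0.315, 0, -0.516, 0, 0.8, 0], [-0.315, 0, -0.516, 0, 0.9, 0], [-0.315, 0, -0.516, -0.002, 0.999, 0.001]])

```text
time_s: 18.8
position: [0.6222, -0.1345, 0.1634]
tcp_rot: [[-0.064, 0.989, -0.135], [0.432, 0.149, 0.889], [0.899, -0.002, -0.437]]
force: [0.1, 0.5, -1.9]
opening: 0.642
grasp_force: 29.9
```

>>> send_rows(moves=[[0, 0, 0, 0, 0, 0], [0, 0, 0, 0, 0, 0], [0, 0, 0, 0, 0, 0]])

```text
time_s: 19.1
position: [0.6227, -0.1326, 0.1651]
tcp_rot: [[-0.067, 0.988, -0.136], [0.439, 0.152, 0.886], [0.896, -0.0, -0.444]]
force: [-0.3, 0.5, -1.4]
opening: 0.642
grasp_force: 29.9
```

```bash
python3 - <<'E'
from h import *
s=readout.read_state();print(s['opening'],np.round(s['joint_positions'],1))
g=grips(.104,.6238,-.1418,98.7)
rel(*g['lift'],'lift');rel(*g['stand'],'stand')
E
```

```text
0.6424159186272885 [-39.5  56.5  64.2  39.6 110.4 -52.3]
lift [-0.005, -0.001, 0.0, -0.0, 0.015, -0.0] rows 0.2
stand [-0.288, -0.001, 0.14, -0.0, 0.015, -0.0] rows 1.6
```

>>> send_rows(moves=[[-0.08, 0, 0.04, 0, 0.01, 0], [-0.16, 0, 0.077, 0, 0.015, 0], [-0.22, 0, 0.105, 0, 0.015, 0], [-0.26, 0, 0.125, 0, 0.015, 0], [-0.28, 0, 0.136, 0, 0.015, 0], [-0.288, 0, 0.14, 0, 0.015, 0], [-0.288, 0, 0.14, 0, 0.015, 0], [-0.288, 0, 0.14, 0, 0.015, 0]])

```text
time_s: 19.9
position: [0.6226, -0.1332, 0.0879]
tcp_rot: [[-0.064, 0.988, -0.138], [0.412, 0.152, 0.899], [0.909, 0.001, -0.417]]
force: [-1.3, -0.4, 6.4]
opening: 0.642
grasp_force: 29.9
```

```bash
python3 - <<'E'
from h import *
g=grips(.104,.6238,-.1418,98.7)
rel(*g['stand'],'stand')
E
```

```text
stand [-0.01, -0.0, 0.005, -0.0, -0.004, 0.001] rows 0.1
```

>>> send_rows(moves=[[0, 0, 0, 0, 0, 0], [0, 0, 0, 0, 0, 0], [0, 0, 0, 0, 0, 0], [0, 0, 0, 0, 0, 0], [0, 0, 0, 0, 0, 0], [0, 0, 0, 0, 0, 0]], grip=1)

```text
time_s: 20.5
position: [0.6223, -0.1336, 0.0836]
tcp_rot: [[-0.062, 0.989, -0.137], [0.415, 0.151, 0.897], [0.908, -0.002, -0.42]]
force: [0.3, 0.8, -1.4]
opening: 0.987
grasp_force: 0.0
```

>>> send_rows(moves=[[0, 0, -0.06, 0, 0, 0], [0, 0, -0.16, 0, 0, 0], [0, 0, -0.3, 0, 0, 0], [0, 0, -0.4, 0, 0, 0], [0.2, 0, -0.4, 0, 0, 0], [0.4, 0, -0.4, 0, 0, 0], [0.4, 0, -0.4, 0, 0, 0]])

```text
time_s: 21.2
position: [0.6315, -0.1819, 0.2236]
tcp_rot: [[-0.072, 0.988, -0.135], [0.419, 0.153, 0.895], [0.905, 0.007, -0.425]]
force: [0.2, -0.1, 0.2]
opening: 1.002
grasp_force: 0.0
```

```bash
python3 - <<'E'
from h import *
p,d=viewer.capture('top');print(cases(p,d,.112));print(cases(p,d))
p,d=viewer.capture('side');W=cloud('side',d);m=(W[...,2]>.095)&(W[...,2]<.12)&(abs(W[...,0]-.62)<.05)&(abs(W[...,1]+.14)<.04)
print(cv2.minAreaRect((W[m][:,:2]*1000).astype(np.float32)),W[m][:,2].max())
E
```

```text
[(599.9, 149.6, 79.9, 54.5, 88.4, 38.4, 0), (606.2, 13.2, 120.4, 54.5, 74.3, 38.7, 260), (621.1, -136.8, 60.2, 40.2, 7.4, 111.6, 4)]
[(604.0, 160.1, 84.9, 58.0, 88.4, 38.4, 0), (610.7, 15.1, 128.1, 58.0, 74.3, 38.7, 260), (626.5, -144.5, 64.0, 42.8, 7.4, 111.6, 4)]
((623.367919921875, -139.21836853027344), (55.95452880859375, 35.007957458496094), 8.819957733154297) 0.11376428444001292
```

>>> send_rows(moves=[[0.09, 0, -0.1, 0, -0.09, 0], [0.09, 0, -0.1, 0, -0.18, 0], [0.09, 0, -0.1, 0, -0.27, 0], [0.09, 0, -0.1, 0, -0.36, 0], [0.09, 0, -0.1, 0, -0.45, 0], [0.09, 0, 0, 0, -0.54, 0], [0.09, 0, 0, 0, -0.63, 0], [0.09, 0, 0, 0, -0.72, 0], [0.09, 0, 0, 0, -0.81, 0], [0.09, 0, 0.0, 0, -0.9, 0], [0.09, 0, 0, 0, -0.95, 0], [0.09, 0, 0, 0, -0.95, 0]])

```text
time_s: 22.5
position: [0.6272, -0.1701, 0.2347]
tcp_rot: [[-0.146, 0.988, 0.047], [0.927, 0.154, -0.342], [-0.345, -0.006, -0.938]]
force: [1.0, -0.3, -0.0]
opening: 1.002
grasp_force: 0.0
```

```bash
python3 - <<'E'
from h import *
g=grips(.104,.6223,-.1405,98)
rel(*g['pre2'],'pre2')
E
```

```text
pre2 [0.475, 0.005, 0.333, 0.003, -0.442, 0.01] rows 4.6
```

>>> send_rows(moves=[[0.15, 0, -0.06, 0, -0.09, 0], [0.3, 0, -0.12, 0, -0.18, 0], [0.45, 0, -0.12, 0, -0.27, 0], [0.55, 0, -0.05, 0, -0.36, 0], [0.6, 0.005, 0.05, 0, -0.44, 0], [0.55, 0.005, 0.2, 0, -0.44, 0.01], [0.475, 0.005, 0.333, 0.003, -0.442, 0.01], [0.475, 0.005, 0.333, 0.003, -0.442, 0.01], [0.475, 0.005, 0.333, 0.003, -0.442, 0.01], [0.475, 0.005, 0.333, 0.003, -0.442, 0.01]])

```text
time_s: 23.5
position: [0.6177, -0.0914, 0.1182]
tcp_rot: [[-0.062, 0.991, 0.119], [0.495, 0.134, -0.859], [-0.867, 0.006, -0.498]]
force: [0.5, 0.2, -0.8]
opening: 1.002
grasp_force: 0.0
```

```bash
python3 - <<'E'
from h import *
g=grips(.104,.6223,-.1405,98)
rel(*g['grab'],'grab')
E
```

```text
grab [0.016, -0.009, 0.274, -0.001, 0.001, -0.005] rows 1.4
```

>>> send_rows(moves=[[0.016, -0.009, 0.03, 0, 0, -0.005], [0.016, -0.009, 0.1, 0, 0, -0.005], [0.016, -0.009, 0.18, 0, 0, -0.005], [0.016, -0.009, 0.24, 0, 0, -0.005], [0.016, -0.009, 0.27, 0, 0, -0.005], [0.016, -0.009, 0.274, 0, 0, -0.005], [0.016, -0.009, 0.274, 0, 0, -0.005]])

```text
time_s: 24.2
position: [0.6228, -0.1481, 0.0799]
tcp_rot: [[-0.071, 0.99, 0.12], [0.493, 0.14, -0.859], [-0.867, -0.002, -0.498]]
force: [0.0, 0.8, -0.0]
opening: 0.996
grasp_force: 0.0
```

>>> send_rows(moves=[[0, 0, 0, 0, 0, 0], [0, 0, 0, 0, 0, 0], [0, 0, 0, 0, 0, 0], [0, 0, 0, 0, 0, 0], [0, 0, 0, 0, 0, 0], [0, 0, 0, 0, 0, 0], [0, 0, 0, 0, 0, 0], [0, 0, 0, 0, 0, 0]], grip=0.5)

```text
time_s: 25.0
position: [0.6235, -0.1477, 0.0804]
tcp_rot: [[-0.071, 0.99, 0.122], [0.493, 0.141, -0.859], [-0.867, -0.001, -0.498]]
force: [1.3, 1.5, 0.8]
opening: 0.642
grasp_force: 29.9
```

```bash
python3 - <<'E'
from h import *
g=grips(.104,.6223,-.1405,98)
rel(*g['grab'],'grab');rel(*g['lift2'],'lift2');rel(*g['lay'],'lay')
E
```

```text
grab [-0.002, -0.001, 0.002, 0.001, 0.001, 0.001] rows 0.0
lift2 [-0.287, -0.001, -0.104, -0.0, 1.001, 0.001] rows 10.5
lay [0.197, -0.001, 0.174, -0.0, 1.001, 0.001] rows 10.5
```

>>> send_rows(moves=[[-0.07, 0, -0.04, 0, 0.02, 0], [-0.17, 0, -0.1, 0, 0.09, 0], [-0.26, 0, -0.15, 0, 0.18, 0], [-0.33, 0, -0.16, 0, 0.27, 0], [-0.36, 0, -0.16, 0, 0.36, 0], [-0.37, 0, -0.16, 0, 0.45, 0], [-0.37, 0, -0.16, 0, 0.54, 0], [-0.36, 0, -0.15, 0, 0.63, 0], [-0.34, 0, -0.14, 0, 0.72, 0], [-0.32, 0, -0.13, 0, 0.81, 0], [-0.3, 0, -0.12, 0, 0.9, 0], [-0.287, 0, -0.104, 0, 0.99, 0]])

```text
time_s: 26.2
position: [0.6243, -0.161, 0.155]
tcp_rot: [[-0.121, 0.99, -0.07], [0.863, 0.14, 0.485], [0.49, -0.002, -0.871]]
force: [-0.1, 0.4, -1.5]
opening: 0.643
grasp_force: 29.8
```

>>> send_rows(moves=[[0, 0, 0, 0, 0, 0], [0, 0, 0, 0, 0, 0], [0, 0, 0, 0, 0, 0]])

```text
time_s: 26.5
position: [0.6246, -0.1594, 0.1556]
tcp_rot: [[-0.122, 0.99, -0.07], [0.867, 0.141, 0.479], [0.484, -0.002, -0.875]]
force: [-1.0, 1.1, -1.2]
opening: 0.643
grasp_force: 29.8
```

```bash
python3 - <<'E'
from h import *
g=grips(.104,.6223,-.1405,98)
rel(*g['lay'],'lay')
E
```

```text
lay [-0.275, 0.003, 0.486, -0.002, 0.012, 0.0] rows 2.8
```

>>> send_rows(moves=[[-0.07, 0, 0.12, 0, 0.01, 0], [-0.14, 0.002, 0.25, 0, 0.012, 0], [-0.2, 0.003, 0.35, 0, 0.012, 0], [-0.24, 0.003, 0.42, 0, 0.012, 0], [-0.26, 0.003, 0.46, 0, 0.012, 0], [-0.275, 0.003, 0.486, 0, 0.012, 0], [-0.278, 0.003, 0.491, 0, 0.012, 0], [-0.278, 0.003, 0.491, 0, 0.012, 0], [-0.278, 0.003, 0.491, 0, 0.012, 0]])

```text
time_s: 27.4
position: [0.6256, -0.1607, 0.0178]
tcp_rot: [[-0.121, 0.99, -0.072], [0.855, 0.141, 0.499], [0.504, -0.001, -0.864]]
force: [-2.9, 2.4, 5.6]
opening: 0.645
grasp_force: 29.9
```

```bash
python3 - <<'E'
from h import *
g=grips(.104,.6223,-.1405,98)
rel(*g['lay'],'lay');print(readout.read_state()['force'])
E
```

```text
lay [-0.004, -0.002, 0.006, -0.001, -0.003, 0.001] rows 0.0
[-2.89571397  2.38186926  5.60105008]
```

Contact. Releasing, then retreating and checking.

>>> send_rows(moves=[[0, 0, 0, 0, 0, 0], [0, 0, 0, 0, 0, 0], [0, 0, 0, 0, 0, 0], [0, 0, 0, 0, 0, 0], [0, 0, 0, 0, 0, 0], [0, 0, 0, 0, 0, 0]], grip=1)

```text
time_s: 28.0
position: [0.6255, -0.1622, 0.0139]
tcp_rot: [[-0.12, 0.99, -0.072], [0.857, 0.14, 0.496], [0.501, -0.002, -0.865]]
force: [-1.0, -0.2, 0.5]
opening: 0.985
grasp_force: 0.0
```

>>> send_rows(moves=[[0, 0, -0.06, 0, 0, 0], [0, 0, -0.16, 0, 0, 0], [0, 0, -0.3, 0, 0, 0], [0, 0, -0.45, 0, 0, 0], [0, 0, -0.6, 0, -0.1, 0], [0, 0, -0.6, 0, -0.2, 0], [0, 0, -0.6, 0, -0.3, 0], [0, 0, -0.6, 0, -0.3, 0]])

```text
time_s: 28.8
position: [0.6362, -0.2336, 0.1465]
tcp_rot: [[-0.143, 0.99, -0.008], [0.988, 0.143, 0.052], [0.052, -0.001, -0.999]]
force: [-0.5, 0.8, -0.1]
opening: 1.002
grasp_force: 0.0
```

```bash
python3 - <<'E'
from h import *
p,d=viewer.capture('top');print(cases(p,d))
g=grips(.082,.604,.1601,88.4)
rel(*g['pre'],'pre')
E
```

```text
[(604.0, 160.1, 84.9, 58.0, 88.4, 38.4, 2), (621.5, -139.3, 108.0, 58.1, -82.9, 38.6, 242), (654.4, 24.7, 127.3, 58.8, 74.6, 38.5, 258)]
pre [1.617, 0.107, 0.299, 0.02, -0.311, 0.108] rows 8.2
```

The large case got knocked to (654,25) but is still label-up on the pad. Going to the small case.

>>> send_rows(moves=[[0.2, 0, -0.15, 0, 0, 0.03], [0.4, 0.02, -0.15, 0, 0, 0.06], [0.6, 0.04, -0.15, 0, 0, 0.1], [0.8, 0.05, -0.15, 0, 0, 0.1], [0.95, 0.06, -0.15, 0, 0, 0.1], [0.95, 0.06, -0.15, 0, 0, 0.1]])

```text
time_s: 29.45
position: [0.6174, 0.0034, 0.194]
tcp_rot: [[0.012, 1.0, -0.013], [0.998, -0.012, 0.057], [0.057, -0.014, -0.998]]
force: [0.7, -0.0, -0.4]
opening: 0.999
grasp_force: 0.0
```

```bash
python3 - <<'E'
from h import *
g=grips(.082,.604,.1601,88.4)
rel(*g['pre'],'pre')
E
```

```text
pre [0.654, -0.055, 0.444, -0.007, -0.314, 0.012] rows 4.0
```

>>> send_rows(moves=[[0.2, -0.02, 0.05, 0, -0.08, 0], [0.4, -0.03, 0.1, 0, -0.16, 0], [0.6, -0.055, 0.2, 0, -0.24, 0], [0.654, -0.055, 0.35, -0.007, -0.314, 0.012], [0.654, -0.055, 0.444, -0.007, -0.314, 0.012], [0.654, -0.055, 0.444, -0.007, -0.314, 0.012], [0.654, -0.055, 0.444, -0.007, -0.314, 0.012], [0.654, -0.055, 0.444, -0.007, -0.314, 0.012]])

```text
time_s: 30.25
position: [0.6084, 0.1658, 0.0938]
tcp_rot: [[0.035, 0.999, -0.009], [0.904, -0.036, -0.426], [-0.426, 0.007, -0.905]]
force: [0.1, 0.1, 0.5]
opening: 0.999
grasp_force: 0.0
```

```bash
python3 - <<'E'
from h import *
p,d=viewer.capture('side');W=cloud('side',d)
m=(W[...,2]>.034)&(W[...,2]<.044)&(abs(W[...,0]-.6)<.08)&(W[...,1]<.23)&(W[...,1]>.1)
print(m.sum(),cv2.minAreaRect((W[m][:,:2]*1000).astype(np.float32)))
g=grips(.082,.604,.1601,88.4)
rel(*g['pick'],'pick')
E
```

```text
502 ((605.4141845703125, 164.1477508544922), (80.92351531982422, 53.96595764160156), 89.09552001953125)
pick [0.161, -0.019, 0.277, 0.002, 0.002, -0.007] rows 1.6
```

>>> send_rows(moves=[[0.06, -0.019, 0.1, 0, 0, 0], [0.11, -0.019, 0.19, 0, 0, -0.005], [0.155, -0.019, 0.265, 0, 0, -0.007], [0.161, -0.019, 0.277, 0, 0, -0.007], [0.161, -0.019, 0.277, 0, 0, -0.007], [0.161, -0.019, 0.277, 0, 0, -0.007]])

```text
time_s: 30.9
position: [0.6034, 0.1743, 0.014]
tcp_rot: [[0.022, 1.0, -0.008], [0.905, -0.024, -0.426], [-0.426, 0.002, -0.905]]
force: [0.8, -0.3, -0.8]
opening: 0.999
grasp_force: 0.0
```

>>> send_rows(moves=[[0, 0, 0, 0, 0, 0], [0, 0, 0, 0, 0, 0], [0, 0, 0, 0, 0, 0], [0, 0, 0, 0, 0, 0], [0, 0, 0, 0, 0, 0], [0, 0, 0, 0, 0, 0], [0, 0, 0, 0, 0, 0], [0, 0, 0, 0, 0, 0]], grip=0.5)

```text
time_s: 31.7
position: [0.6027, 0.1749, 0.0125]
tcp_rot: [[0.02, 1.0, -0.009], [0.904, -0.022, -0.426], [-0.426, 0.0, -0.905]]
force: [1.4, -0.1, 3.4]
opening: 0.644
grasp_force: 30.3
```

```bash
python3 - <<'E'
from h import *
g=grips(.082,.604,.1601,88.4)
rel(*g['pick'],'pick');rel(*g['lift'],'lift');rel(*g['stand'],'stand')
E
```

```text
pick [-0.009, 0.007, -0.003, 0.002, 0.003, 0.003] rows 0.1
lift [-0.243, 0.007, -0.458, -0.001, 1.003, 0.004] rows 10.5
stand [-0.108, 0.007, -0.172, -0.001, 1.003, 0.004] rows 10.5
```

>>> send_rows(moves=[[-0.04, 0, -0.09, 0, 0.02, 0], [-0.09, 0, -0.2, 0, 0.08, 0], [-0.14, 0, -0.32, 0, 0.16, 0], [-0.18, 0, -0.4, 0, 0.25, 0], [-0.2, 0, -0.44, 0, 0.34, 0], [-0.22, 0, -0.46, 0, 0.43, 0], [-0.23, 0, -0.46, 0, 0.52, 0], [-0.24, 0, -0.46, 0, 0.61, 0], [-0.243, 0, -0.458, 0, 0.7, 0], [-0.243, 0, -0.458, 0, 0.8, 0], [-0.243, 0.004, -0.458, 0, 0.9, 0], [-0.243, 0.007, -0.458, 0, 0.999, 0.004]])

```text
time_s: 32.9
position: [0.6042, 0.1676, 0.1415]
tcp_rot: [[0.015, 1.0, 0.026], [0.441, -0.03, 0.897], [0.897, -0.002, -0.441]]
force: [-0.4, 0.2, -1.9]
opening: 0.637
grasp_force: 29.9
```

>>> send_rows(moves=[[0, 0, 0, 0, 0, 0], [0, 0, 0, 0, 0, 0], [0, 0, 0, 0, 0, 0]])

```text
time_s: 33.2
position: [0.6037, 0.1694, 0.1424]
tcp_rot: [[0.013, 1.0, 0.023], [0.447, -0.026, 0.894], [0.894, -0.001, -0.448]]
force: [0.2, 0.2, -1.0]
opening: 0.643
grasp_force: 29.9
```

```bash
python3 - <<'E'
from h import *
s=readout.read_state();print(s['opening'],np.round(s['joint_positions'],1))
g=grips(.082,.604,.1601,88.4)
rel(*g['stand'],'stand')
E
```

```text
0.6434406556537168 [-20.4  49.2  92.9  59.2  79.9 -53.8]
stand [-0.285, 0.003, 0.14, -0.001, 0.018, -0.0] rows 1.6
```

>>> send_rows(moves=[[-0.08, 0, 0.04, 0, 0.01, 0], [-0.16, 0, 0.077, 0, 0.018, 0], [-0.22, 0.003, 0.107, 0, 0.018, 0], [-0.26, 0.003, 0.127, 0, 0.018, 0], [-0.278, 0.003, 0.136, 0, 0.018, 0], [-0.285, 0.003, 0.14, 0, 0.018, 0], [-0.285, 0.003, 0.14, 0, 0.018, 0], [-0.285, 0.003, 0.14, 0, 0.018, 0]])

```text
time_s: 34.0
position: [0.6044, 0.1685, 0.0636]
tcp_rot: [[0.013, 1.0, 0.024], [0.419, -0.027, 0.908], [0.908, -0.002, -0.419]]
force: [-1.0, 1.5, 2.5]
opening: 0.641
grasp_force: 29.8
```

```bash
python3 - <<'E'
from h import *
g=grips(.082,.604,.1601,88.4)
rel(*g['stand'],'stand')
E
```

```text
stand [-0.002, -0.001, 0.002, -0.001, -0.003, -0.001] rows 0.0
```

>>> send_rows(moves=[[0, 0, 0, 0, 0, 0], [0, 0, 0, 0, 0, 0], [0, 0, 0, 0, 0, 0], [0, 0, 0, 0, 0, 0], [0, 0, 0, 0, 0, 0], [0, 0, 0, 0, 0, 0]], grip=1)

```text
time_s: 34.6
position: [0.6043, 0.1681, 0.0621]
tcp_rot: [[0.014, 1.0, 0.024], [0.42, -0.028, 0.907], [0.907, -0.003, -0.42]]
force: [0.4, -0.3, -0.3]
opening: 0.994
grasp_force: 0.0
```

>>> send_rows(moves=[[0, 0, -0.06, 0, 0, 0], [0, 0, -0.16, 0, 0, 0], [0, 0, -0.3, 0, 0, 0], [0, 0, -0.4, 0, 0, 0], [0.2, 0, -0.4, 0, 0, 0], [0.4, 0, -0.4, 0, 0, 0], [0.4, 0, -0.4, 0, 0, 0]])

```text
time_s: 35.3
position: [0.6044, 0.12, 0.2008]
tcp_rot: [[0.005, 1.0, 0.026], [0.421, -0.026, 0.907], [0.907, 0.006, -0.421]]
force: [-0.4, -0.1, 0.3]
opening: 1.0
grasp_force: 0.0
```

```bash
python3 - <<'E'
from h import *
p,d=viewer.capture('top');print(cases(p,d,.09))
p,d=viewer.capture('side');W=cloud('side',d);m=(W[...,2]>.08)&(W[...,2]<.1)&(abs(W[...,0]-.6)<.05)&(abs(W[...,1]-.16)<.04)
print(cv2.minAreaRect((W[m][:,:2]*1000).astype(np.float32)),W[m][:,2].max())
E
```

```text
[(603.5, 154.9, 55.9, 34.7, -1.1, 90.1, 0), (651.8, -15.3, 48.6, 37.2, 88.3, 38.9, 56)]
((603.8685302734375, 160.4483642578125), (31.821245193481445, 55.44236755371094), 89.79782104492188) 0.09196982504508298
```

>>> send_rows(moves=[[0.09, 0, -0.1, 0, -0.09, 0], [0.09, 0, -0.1, 0, -0.18, 0], [0.09, 0, -0.1, 0, -0.27, 0], [0.09, 0, -0.1, 0, -0.36, 0], [0.09, 0, -0.1, 0, -0.45, 0], [0.09, 0, 0, 0, -0.54, 0], [0.09, 0, 0, 0, -0.63, 0], [0.09, 0, 0, 0, -0.72, 0], [0.09, 0, 0, 0, -0.81, 0], [0.09, 0, 0.0, 0, -0.9, 0], [0.09, 0, 0, 0, -0.95, 0], [0.09, 0, 0, 0, -0.95, 0]])

```text
time_s: 36.6
position: [0.6027, 0.1304, 0.2126]
tcp_rot: [[0.02, 1.0, -0.015], [0.937, -0.024, -0.349], [-0.349, -0.007, -0.937]]
force: [-0.2, -0.4, -0.7]
opening: 0.994
grasp_force: 0.0
```

```bash
python3 - <<'E'
from h import *
g=grips(.082,.604,.1601,88.4)
rel(*g['pre2'],'pre2')
E
```

```text
pre2 [0.475, 0.007, 0.332, -0.002, -0.44, 0.005] rows 4.6
```

>>> send_rows(moves=[[0.15, 0, -0.06, 0, -0.09, 0], [0.3, 0, -0.12, 0, -0.18, 0], [0.45, 0, -0.12, 0, -0.27, 0], [0.55, 0, -0.05, 0, -0.36, 0], [0.6, 0.007, 0.05, 0, -0.44, 0], [0.55, 0.007, 0.2, 0, -0.44, 0.005], [0.475, 0.007, 0.332, -0.002, -0.44, 0.005], [0.475, 0.007, 0.332, -0.002, -0.44, 0.005], [0.475, 0.007, 0.332, -0.002, -0.44, 0.005], [0.475, 0.007, 0.332, -0.002, -0.44, 0.005]])

```text
time_s: 37.6
position: [0.6086, 0.2111, 0.0973]
tcp_rot: [[0.022, 0.999, -0.025], [0.502, -0.033, -0.864], [-0.865, 0.007, -0.502]]
force: [-0.1, -0.1, 0.3]
opening: 0.999
grasp_force: 0.0
```

```bash
python3 - <<'E'
from h import *
g=grips(.082,.6037,.1588,88.8)
rel(*g['grab'],'grab')
E
```

```text
grab [0.013, -0.013, 0.287, -0.004, -0.002, -0.007] rows 1.4
```

>>> send_rows(moves=[[0.013, -0.013, 0.03, 0, 0, -0.007], [0.013, -0.013, 0.1, 0, 0, -0.007], [0.013, -0.013, 0.18, 0, 0, -0.007], [0.013, -0.013, 0.25, 0, 0, -0.007], [0.013, -0.013, 0.28, 0, 0, -0.007], [0.013, -0.013, 0.286, 0, 0, -0.007], [0.013, -0.013, 0.286, 0, 0, -0.007]])

```text
time_s: 38.3
position: [0.6028, 0.1517, 0.0582]
tcp_rot: [[0.01, 1.0, -0.024], [0.501, -0.026, -0.865], [-0.865, -0.004, -0.501]]
force: [0.0, 0.7, -0.3]
opening: 1.003
grasp_force: 0.0
```

>>> send_rows(moves=[[0, 0, 0, 0, 0, 0], [0, 0, 0, 0, 0, 0], [0, 0, 0, 0, 0, 0], [0, 0, 0, 0, 0, 0], [0, 0, 0, 0, 0, 0], [0, 0, 0, 0, 0, 0], [0, 0, 0, 0, 0, 0], [0, 0, 0, 0, 0, 0]], grip=0.5)

```text
time_s: 39.1
position: [0.6027, 0.1513, 0.0578]
tcp_rot: [[0.009, 1.0, -0.024], [0.501, -0.026, -0.865], [-0.865, -0.004, -0.501]]
force: [1.5, 0.8, 0.3]
opening: 0.642
grasp_force: 30.0
```

```bash
python3 - <<'E'
from h import *
g=grips(.082,.6037,.1588,88.8)
rel(*g['grab'],'grab');rel(*g['lift2'],'lift2');rel(*g['lay'],'lay')
E
```

```text
grab [-0.003, 0.003, -0.0, -0.004, -0.001, 0.001] rows 0.0
lift2 [-0.266, 0.002, -0.145, -0.004, 0.999, -0.002] rows 10.5
lay [0.14, 0.004, 0.09, -0.004, 0.999, -0.002] rows 10.5
```

>>> send_rows(moves=[[-0.07, 0, -0.04, 0, 0.02, 0], [-0.17, 0, -0.1, 0, 0.09, 0], [-0.26, 0, -0.15, 0, 0.18, 0], [-0.32, 0, -0.18, 0, 0.27, 0], [-0.34, 0, -0.19, 0, 0.36, 0], [-0.34, 0, -0.19, 0, 0.45, 0], [-0.34, 0, -0.19, 0, 0.54, 0], [-0.33, 0, -0.18, 0, 0.63, 0], [-0.31, 0, -0.17, 0, 0.72, 0], [-0.29, 0, -0.16, 0, 0.81, 0], [-0.27, 0, -0.15, 0, 0.9, 0], [-0.266, 0.002, -0.145, 0, 0.99, 0]])

```text
time_s: 40.3
position: [0.6025, 0.149, 0.1335]
tcp_rot: [[0.025, 1.0, 0.009], [0.87, -0.026, 0.492], [0.492, -0.005, -0.871]]
force: [-0.4, 0.2, -2.7]
opening: 0.641
grasp_force: 30.0
```

>>> send_rows(moves=[[0, 0, 0, 0, 0, 0], [0, 0, 0, 0, 0, 0], [0, 0, 0, 0, 0, 0]])

```text
time_s: 40.6
position: [0.603, 0.1503, 0.1337]
tcp_rot: [[0.023, 1.0, 0.008], [0.874, -0.024, 0.486], [0.486, -0.005, -0.874]]
force: [-0.3, 0.8, -1.4]
opening: 0.64
grasp_force: 30.0
```

```bash
python3 - <<'E'
from h import *
g=grips(.082,.6037,.1588,88.8)
rel(*g['lay'],'lay')
E
```

```text
lay [-0.232, 0.004, 0.41, -0.002, 0.01, -0.003] rows 2.4
```

>>> send_rows(moves=[[-0.07, 0, 0.12, 0, 0.01, 0], [-0.13, 0.002, 0.23, 0, 0.01, 0], [-0.18, 0.004, 0.32, 0, 0.01, 0], [-0.21, 0.004, 0.37, 0, 0.01, 0], [-0.225, 0.004, 0.395, 0, 0.01, 0], [-0.232, 0.004, 0.41, 0, 0.01, -0.003], [-0.235, 0.004, 0.415, 0, 0.01, -0.003], [-0.235, 0.004, 0.415, 0, 0.01, -0.003], [-0.235, 0.004, 0.415, 0, 0.01, -0.003]])

```text
time_s: 41.5
position: [0.6036, 0.1494, 0.0167]
tcp_rot: [[0.018, 1.0, 0.009], [0.864, -0.02, 0.502], [0.502, -0.001, -0.865]]
force: [-2.6, -0.2, 5.9]
opening: 0.643
grasp_force: 30.0
```

```bash
python3 - <<'E'
from h import *
g=grips(.082,.6037,.1588,88.8)
rel(*g['lay'],'lay')
E
```

```text
lay [-0.002, -0.0, 0.002, -0.001, -0.002, 0.0] rows 0.0
```

>>> send_rows(moves=[[0, 0, 0, 0, 0, 0], [0, 0, 0, 0, 0, 0], [0, 0, 0, 0, 0, 0], [0, 0, 0, 0, 0, 0], [0, 0, 0, 0, 0, 0], [0, 0, 0, 0, 0, 0]], grip=1)

```text
time_s: 42.1
position: [0.6036, 0.1484, 0.014]
tcp_rot: [[0.02, 1.0, 0.009], [0.865, -0.022, 0.501], [0.501, -0.003, -0.866]]
force: [-0.6, -0.0, -0.6]
opening: 0.985
grasp_force: 0.0
```

>>> send_rows(moves=[[0, 0, -0.06, 0, 0, 0], [0, 0, -0.16, 0, 0, 0], [0, 0, -0.3, 0, 0, 0], [0, 0, -0.45, 0, 0, 0], [0, 0, -0.6, 0, -0.1, 0], [0, 0, -0.75, 0, -0.2, 0], [0, 0, -0.9, 0, -0.33, 0], [0, 0, -0.9, 0, -0.33, 0]])

```text
time_s: 42.9
position: [0.6056, 0.0341, 0.2165]
tcp_rot: [[0.023, 1.0, 0.012], [1.0, -0.023, -0.001], [-0.0, 0.012, -1.0]]
force: [1.2, 0.3, 0.4]
opening: 0.999
grasp_force: 0.0
```

```bash
python3 - <<'E'
from h import *
p,d=viewer.capture('top');print(cases(p,d))
rel(*pose([.455,-.372,.29],4,0),'scan')
E
```

```text
[(621.5, -139.1, 107.6, 58.1, -82.8, 38.6, 225)]
scan [-1.647, -0.559, -0.234, 0.003, -0.004, 0.942] rows 9.9
```

>>> send_rows(moves=[[-0.18, -0.06, -0.1, 0, 0, 0.09], [-0.36, -0.12, -0.2, 0, 0, 0.18], [-0.54, -0.18, -0.23, 0, 0, 0.27], [-0.72, -0.24, -0.23, 0, 0, 0.36], [-0.9, -0.3, -0.23, 0, 0, 0.45], [-0.95, -0.32, -0.23, 0, 0, 0.54], [-0.95, -0.32, -0.23, 0, 0, 0.6], [-0.95, -0.32, -0.23, 0, 0, 0.6]])

```text
time_s: 43.75
position: [0.5154, -0.2013, 0.2647]
tcp_rot: [[0.823, 0.568, -0.003], [0.568, -0.823, 0.008], [0.002, -0.009, -1.0]]
force: [-0.5, -0.0, 0.5]
opening: 0.999
grasp_force: 0.0
```

```bash
python3 - <<'E'
from h import *
rel(*pose([.455,-.372,.29],4,0),'scan')
E
```

```text
scan [-0.586, 0.425, -0.03, -0.006, 0.0, 0.34] rows 3.6
```

>>> send_rows(moves=[[-0.15, 0.1, -0.03, 0, 0, 0.09], [-0.3, 0.2, -0.03, 0, 0, 0.18], [-0.45, 0.3, -0.03, 0, 0, 0.27], [-0.586, 0.425, -0.03, -0.006, 0, 0.34], [-0.586, 0.425, -0.03, -0.006, 0, 0.34], [-0.586, 0.425, -0.03, -0.006, 0, 0.34], [-0.586, 0.425, -0.03, -0.006, 0, 0.34]])

```text
time_s: 44.45
position: [0.4568, -0.3696, 0.2713]
tcp_rot: [[0.997, 0.075, 0.0], [0.075, -0.997, -0.0], [0.0, 0.0, -1.0]]
force: [0.7, 0.7, 0.8]
opening: 0.998
grasp_force: 0.0
```

```bash
python3 - <<'E'
from h import *
s=readout.read_state()
p,d=viewer.capture('wrist');cv2.imwrite('pics/w2.png',p[:,:,::-1]);np.save('w2p.npy',p);np.save('w2d.npy',d)
np.savez('w2s.npz',p=s['position'],R=s['tcp_rot'])
print(s['position'],s['tcp_rot'])
p,d=viewer.capture('top');print(cases(p,d))
E
```

```text
[ 0.45676366 -0.36960322  0.27127142] [[ 9.97197285e-01  7.48166900e-02  1.96677748e-04]
 [ 7.48167756e-02 -9.97197186e-01 -4.71675070e-04]
 [ 1.60837329e-04  4.85067894e-04 -9.99999869e-01]]
[(602.7, 157.7, 80.2, 55.6, 88.4, 38.5, 261), (621.5, -139.1, 107.6, 58.1, -82.9, 38.6, 230), (654.4, 25.0, 126.8, 58.5, 74.6, 38.6, 248)]
```

View pics/w2.png

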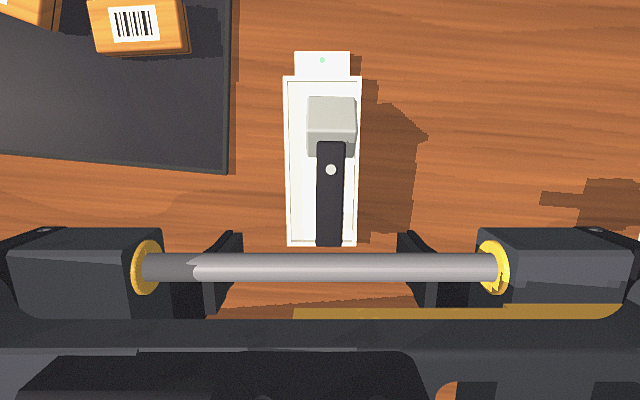

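The wrist view shows the scanner in the dock (handle col ~331, rows 142–245; head ~(331,125)); all three labels are visible on top in the top view's white counts.

```bash
cat >> h.py <<'E'
def wcloud(d,pos,R):
    c=viewer.camera_info('wrist');v,u=np.mgrid[0:400,0:640]
    P=np.stack([(u-c['cx'])/c['fx']*d,(v-c['cy'])/c['fy']*d,d],-1)
    T=c['tool_from_camera'];return ((P@T[:3,:3].T+T[:3,3])@np.array(R).T)+pos
def line(W,m,lo,hi,n):
    """midline of mask m across y, binned in x"""
    X=W[m];out=[]
    for a in np.linspace(lo,hi,n+1)[:-1]:
        s=X[(X[:,0]>=a)&(X[:,0]<a+(hi-lo)/n)]
        if len(s)>4: out.append((a+(hi-lo)/n/2,s[:,1].min(),s[:,1].max()))
    return np.array(out)
E
python3 - <<'E'
from h import *
z=np.load('w2s.npz');p=np.load('w2p.npy');d=np.load('w2d.npy');W=wcloud(d,z['p'],z['R'])
v,u=np.mgrid[0:400,0:640];roi=(u>275)&(u<375)&(v>40)&(v<246)
h=roi&(p.max(2)<80)&(W[...,2]>.068)&(W[...,2]<.1)
L=line(W,h,.38,.47,9);print(np.round(L*1000,1))
k=np.polyfit(L[:,0],(L[:,1]+L[:,2])/2,1);print('handle mid slope deg',np.degrees(np.arctan(k[0])),'y at x=.45',np.polyval(k,.45),np.median(W[h][:,2]))
g=roi&(W[...,2]>.077)&(W[...,2]<.095)&(p.min(2)>90);print('head top',cv2.minAreaRect((W[g][:,:2]*1000).astype(np.float32)),np.median(W[g][:,2]))
w=roi&(W[...,2]>.012)&(W[...,2]<.026)&(p.min(2)>150);print('dock rim',cv2.minAreaRect((W[w][:,:2]*1000).astype(np.float32)),np.median(W[w][:,2]))
a=W[h];print('handle x range',np.percentile(a[:,0],[0,.5,99.5,100]))
a=W[g];print('head x',np.percentile(a[:,0],[0,.5,99.5,100]),np.percentile(a[:,1],[.5,99.5]))
# same from top view
p,d=viewer.capture('top');W=cloud('top',d)
R=(W[...,0]>.25)&(W[...,0]<.65)&(W[...,1]<-.25)&(W[...,1]>-.5)
E
```

```text
[[ 385.  -400.8 -369.8]
 [ 395.  -400.4 -369. ]
 [ 405.  -400.5 -368.4]
 [ 415.  -399.9 -367.6]
 [ 425.  -399.  -366.9]
 [ 435.  -398.1 -366.2]
 [ 445.  -397.6 -365.4]
 [ 455.  -397.4 -365. ]
 [ 465.  -396.4 -365.2]]
handle mid slope deg 3.4317385923203223 y at x=.45 -0.3814710913606095 0.07957780841306389
head top ((456.36767578125, -374.9413146972656), (59.013004302978516, 144.76087951660156), 87.54804229736328) 0.07959320931653677
dock rim ((485.33837890625, -369.9186706542969), (258.6669006347656, 100.23046112060547), 4.229774475097656) 0.01739936225937541
handle x range [0.38069897 0.38209894 0.50793707 0.50889327]
head x [0.38279113 0.39360336 0.52679869 0.52761907] [-0.40663474 -0.34918619]
```

```bash
python3 - <<'E'
from h import *
rel(*pose([.4608,-.3808,.10],3.6,0),'above');rel(*pose([.4608,-.3808,.063],3.6,0),'grip')
E
```

```text
above [0.01, 0.045, 0.763, 0.001, -0.0, 0.008] rows 3.8
grip [0.01, 0.044, 0.911, 0.001, -0.0, 0.008] rows 4.6
```

>>> send_rows(moves=[[0.01, 0.044, 0.15, 0, 0, 0.008], [0.01, 0.044, 0.3, 0, 0, 0.008], [0.01, 0.044, 0.45, 0, 0, 0.008], [0.01, 0.044, 0.6, 0, 0, 0.008], [0.01, 0.044, 0.72, 0, 0, 0.008], [0.01, 0.044, 0.8, 0, 0, 0.008], [0.01, 0.044, 0.87, 0, 0, 0.008], [0.01, 0.044, 0.911, 0, 0, 0.008], [0.01, 0.044, 0.911, 0, 0, 0.008], [0.01, 0.044, 0.911, 0, 0, 0.008]])

```text
time_s: 45.6
position: [0.4609, -0.3825, 0.0445]
tcp_rot: [[0.998, 0.061, 0.001], [0.061, -0.998, -0.003], [0.001, 0.003, -1.0]]
force: [0.7, -0.9, 0.1]
opening: 0.996
grasp_force: 0.0
```

>>> send_rows(moves=[[0, 0, 0, 0, 0, 0], [0, 0, 0, 0, 0, 0], [0, 0, 0, 0, 0, 0], [0, 0, 0, 0, 0, 0], [0, 0, 0, 0, 0, 0], [0, 0, 0, 0, 0, 0], [0, 0, 0, 0, 0, 0], [0, 0, 0, 0, 0, 0], [0, 0, 0, 0, 0, 0], [0, 0, 0, 0, 0, 0]], grip=0.2)

```text
time_s: 46.6
position: [0.4603, -0.3824, 0.0439]
tcp_rot: [[0.998, 0.06, 0.001], [0.06, -0.998, -0.002], [0.001, 0.002, -1.0]]
force: [-0.4, 0.6, 0.5]
opening: 0.385
grasp_force: 30.0
```

>>> send_rows(moves=[[0, 0, -0.04, 0, 0, 0], [0, 0, -0.1, 0, 0, 0], [0, 0, -0.2, 0, 0, 0], [0, 0, -0.3, 0, 0, 0], [0, 0, -0.4, 0, 0, 0], [0, 0, -0.5, 0, 0, 0], [0, 0, -0.5, 0, 0, 0], [0, 0, -0.5, 0, 0, 0]])

```text
time_s: 47.4
position: [0.4603, -0.3823, 0.1697]
tcp_rot: [[0.998, 0.06, 0.002], [0.06, -0.998, -0.004], [0.002, 0.004, -1.0]]
force: [0.1, 0.9, -3.0]
opening: 0.383
grasp_force: 30.0
```

```bash
python3 - <<'E'
from h import *
s=readout.read_state();print(s['position'],s['opening'],s['moment'])
p,d=viewer.capture('top');print(cases(p,d))
W=cloud('top',d)
m=(p.min(2)>200)&(W[...,0]>PADX[0])&(W[...,0]<PADX[1])&(W[...,1]>PADY[0])&(W[...,1]<PADY[1])&(abs(W[...,2]-.038)<.01)
m=cv2.morphologyEx(m.astype(np.uint8),cv2.MORPH_CLOSE,np.ones((7,7)))
for c in cv2.findContours(m,0,1)[0]:
    q=np.array([ray('top',x[0],.038)[:2]*1000 for x in c],np.float32)
    if len(q)>3:print('label',cv2.minAreaRect(q))
# scanner attitude from side + top depth
p,d=viewer.capture('side');W=cloud('side',d);cv2.imwrite('pics/s5.png',cv2.resize(p[60:260,240:480,::-1],None,fx=3,fy=3))
E
```

```text
[ 0.4602711  -0.38225165  0.16971739] 0.3832079407195659 [0.04380829 0.10830541 0.01227864]
[(602.7, 157.7, 80.2, 55.6, 88.4, 38.6, 257), (621.5, -139.1, 107.6, 58.1, -82.8, 38.6, 227), (654.4, 25.0, 126.8, 58.5, 74.6, 38.4, 245)]
label ((602.6856689453125, 158.8258056640625), (53.45255661010742, 36.225582122802734), 88.34906768798828)
label ((621.71044921875, -140.71044921875), (36.65655517578125, 53.84329605102539), 7.087705135345459)
label ((655.4427490234375, 24.990745544433594), (53.46460723876953, 37.046024322509766), 74.2481918334961)
```

View pics/s5.png

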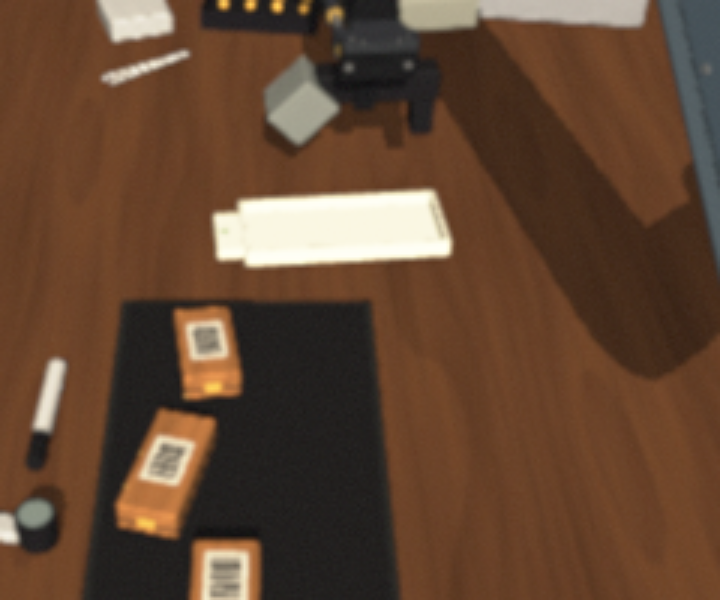

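```bash
cat >> h.py <<'E'
LAB=dict(L=(.6554,.025),M=(.6217,-.1407),S=(.6027,.1588))
def read(n,yaw=3.5,dz=0):
    c,s=np.cos(np.radians(yaw)),np.sin(np.radians(yaw));x=np.array([c,s,0])
    return pose(np.r_[LAB[n],.038]-.1431*x+np.array([0,0,.0966+dz]),yaw,0)
E
python3 - <<'E'
from h import *
rel(*read('L',dz=.03))
E
```

```text
[0.308, -1.575, 0.088, 0.0, 0.001, -0.001] rows 8.0
```

>>> send_rows(moves=[[0.02, -0.05, 0, 0, 0, 0], [0.05, -0.18, 0, 0, 0, 0], [0.08, -0.36, 0, 0, 0, 0], [0.11, -0.54, 0, 0, 0, 0], [0.14, -0.7, 0, 0, 0, 0], [0.17, -0.85, 0, 0, 0, 0], [0.19, -0.97, 0, 0, 0, 0]])

```text
time_s: 48.2
position: [0.4921, -0.1337, 0.1672]
tcp_rot: [[0.998, 0.061, -0.002], [0.061, -0.998, -0.0], [-0.002, 0.0, -1.0]]
force: [-0.1, 0.2, -2.6]
opening: 0.391
grasp_force: 30.0
```

>>> send_rows(moves=[[0.03, -0.15, 0, 0, 0, 0], [0.06, -0.3, 0.02, 0, 0, 0], [0.09, -0.43, 0.04, 0, 0, 0], [0.11, -0.53, 0.06, 0, 0, 0], [0.118, -0.59, 0.08, 0, 0, 0], [0.118, -0.605, 0.088, 0, 0, 0], [0.118, -0.605, 0.088, 0, 0, 0], [0.118, -0.605, 0.088, 0, 0, 0]])

```text
time_s: 49.0
position: [0.5135, 0.0145, 0.1459]
tcp_rot: [[0.998, 0.059, 0.001], [0.059, -0.998, -0.003], [0.001, 0.003, -1.0]]
force: [-0.4, -0.7, -1.8]
opening: 0.389
grasp_force: 30.0
```

```bash
python3 - <<'E'
from h import *
rel(*read('L'))
p,d=viewer.capture('top');print(cases(p,d))
p,d=viewer.capture('side');cv2.imwrite('pics/s6.png',cv2.resize(p[100:340,180:480,::-1],None,fx=2.5,fy=2.5))
# scanner pose check: head region depth in side view, beyond the gripper
W=cloud('side',d);s=readout.read_state();T=s['position'];Q=(W-T)@np.array([[np.cos(.061),-np.sin(.061),0],[np.sin(.061),np.cos(.061),0],[0,0,1]])
gray=(p.max(2).astype(int)-p.min(2)<25)&(p.min(2)>90)&(Q[...,0]>.015)&(Q[...,0]<.13)&(abs(Q[...,1])<.05)&(abs(Q[...,2])<.06)
print('head rel TCP',np.percentile(Q[gray],[1,99],axis=0),gray.sum())
blk=(p.max(2)<70)&(Q[...,0]<-.06)&(Q[...,0]>-.13)&(abs(Q[...,1])<.03)&(Q[...,2]<.045)&(Q[...,2]>-.05)
print('handle end',np.percentile(Q[blk],[1,99],axis=0),blk.sum())
E
```

```text
[-0.004, -0.007, 0.121, 0.002, -0.0, -0.001] rows 0.6
[(602.7, 157.7, 80.2, 55.6, 88.4, 38.7, 239), (621.6, -139.1, 107.6, 57.7, -82.9, 38.5, 168), (622.3, 33.9, 126.8, 125.1, 74.6, 40.5, 231)]
head rel TCP [[ 0.0317528  -0.02548195 -0.02738368]
 [ 0.09780505  0.03341906  0.03650717]] 640
handle end [[-0.07857234 -0.01276286 -0.03399604]
 [-0.06049449  0.02025643  0.03683408]] 201
```

View pics/s6.png

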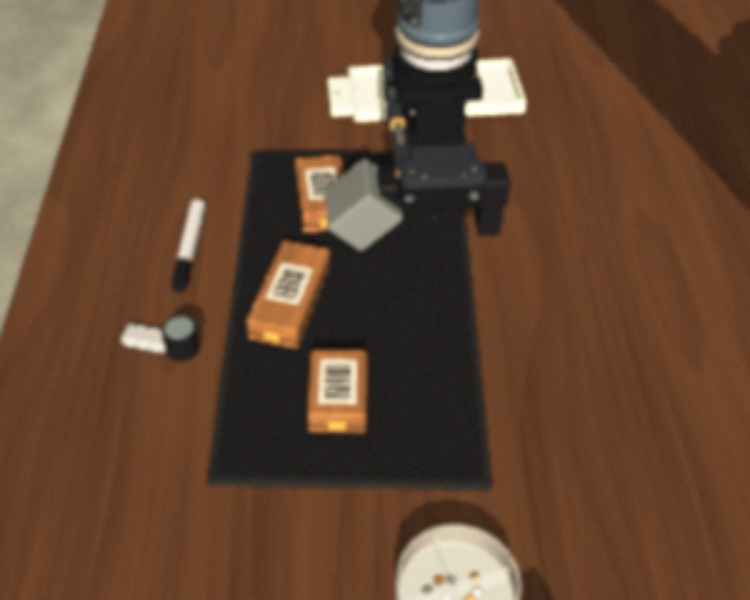

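All labels are up and the scanner hangs level with its head toward +x. Descending to read the large case.

>>> send_rows(moves=[[-0.004, -0.007, 0.04, 0, 0, 0], [-0.004, -0.007, 0.08, 0, 0, 0], [-0.004, -0.007, 0.11, 0, 0, 0], [-0.004, -0.007, 0.121, 0, 0, 0], [-0.004, -0.007, 0.121, 0, 0, 0], [-0.004, -0.007, 0.121, 0, 0, 0]])

```text
time_s: 49.7
position: [0.5126, 0.017, 0.1156]
tcp_rot: [[0.998, 0.06, 0.001], [0.06, -0.998, -0.003], [0.001, 0.003, -1.0]]
force: [0.5, 0.0, -2.8]
opening: 0.388
grasp_force: 30.0
```

>>> send_rows(moves=[[0, 0, 0, 0, 0, 0], [0, 0, 0, 0, 0, 0], [0, 0, 0, 0, 0, 0], [0, 0, 0, 0, 0, 0], [0, 0, 0, 0, 0, 0], [0, 0, 0, 0, 0, 0], [0, 0, 0, 0, 0, 0], [0, 0, 0, 0, 0, 0], [0, 0, 0, 0, 0, 0], [0, 0, 0, 0, 0, 0], [0, 0, 0, 0, 0, 0], [0, 0, 0, 0, 0, 0]])

```text
time_s: 50.9
position: [0.5124, 0.017, 0.1157]
tcp_rot: [[0.998, 0.06, 0.001], [0.06, -0.998, -0.003], [0.001, 0.003, -1.0]]
force: [0.5, 0.2, -2.5]
opening: 0.392
grasp_force: 30.0
```

>>> send_rows(moves=[[0, 0, 0, 0, 0, 0], [0, 0, 0, 0, 0, 0], [0, 0, 0, 0, 0, 0], [0, 0, 0, 0, 0, 0], [0, 0, 0, 0, 0, 0], [0, 0, 0, 0, 0, 0], [0, 0, 0, 0, 0, 0], [0, 0, 0, 0, 0, 0], [0, 0, 0, 0, 0, 0], [0, 0, 0, 0, 0, 0], [0, 0, 0, 0, 0, 0], [0, 0, 0, 0, 0, 0]])

```text
time_s: 52.1
position: [0.5124, 0.017, 0.1157]
tcp_rot: [[0.998, 0.06, 0.001], [0.06, -0.998, -0.003], [0.001, 0.003, -1.0]]
force: [0.3, 0.9, -1.9]
opening: 0.387
grasp_force: 30.0
```

```bash
python3 - <<'E'
from h import *
rel(*read('L'),'err');rel(*read('M',dz=.03),'M')
E
```

```text
err [0.0, 0.003, 0.0, 0.002, -0.0, -0.001] rows 0.0
M [-0.174, 0.657, -0.118, 0.002, -0.0, -0.001] rows 3.4
```

>>> send_rows(moves=[[0, 0, 0, 0, 0, 0], [0, 0, 0, 0, 0, 0], [0, 0, -0.06, 0, 0, 0], [-0.03, 0.1, -0.118, 0, 0, 0], [-0.08, 0.25, -0.118, 0, 0, 0], [-0.12, 0.42, -0.118, 0, 0, 0], [-0.16, 0.57, -0.118, 0, 0, 0], [-0.174, 0.64, -0.118, 0, 0, 0], [-0.174, 0.657, -0.118, 0, 0, 0], [-0.174, 0.657, -0.118, 0, 0, 0], [-0.174, 0.657, -0.118, 0, 0, 0]])

```text
time_s: 53.2
position: [0.4786, -0.1483, 0.1455]
tcp_rot: [[0.998, 0.061, 0.0], [0.061, -0.998, -0.002], [0.0, 0.002, -1.0]]
force: [0.8, -0.0, -3.0]
opening: 0.386
grasp_force: 30.0
```

```bash
python3 - <<'E'
from h import *
rel(*read('M'),'M')
p,d=viewer.capture('top');print(cases(p,d))
E
```

```text
M [0.001, 0.004, 0.119, 0.001, -0.0, -0.0] rows 0.6
[(549.2, -155.4, 73.6, 70.7, -82.5, 166.6, 0), (602.7, 157.7, 80.2, 55.6, 88.4, 38.6, 247), (621.6, -139.1, 107.7, 58.0, -82.7, 38.4, 220), (654.5, 25.0, 126.8, 58.5, 74.6, 38.6, 235)]
```

>>> send_rows(moves=[[0.001, 0.004, 0.04, 0, 0, 0], [0.001, 0.004, 0.08, 0, 0, 0], [0.001, 0.004, 0.11, 0, 0, 0], [0.001, 0.004, 0.119, 0, 0, 0], [0.001, 0.004, 0.119, 0, 0, 0], [0.001, 0.004, 0.119, 0, 0, 0]])

```text
time_s: 53.85
position: [0.4793, -0.1506, 0.1158]
tcp_rot: [[0.998, 0.06, 0.001], [0.06, -0.998, -0.003], [0.001, 0.003, -1.0]]
force: [0.4, -0.1, -1.5]
opening: 0.387
grasp_force: 30.0
```

>>> send_rows(moves=[[0, 0, 0, 0, 0, 0], [0, 0, 0, 0, 0, 0], [0, 0, 0, 0, 0, 0], [0, 0, 0, 0, 0, 0], [0, 0, 0, 0, 0, 0], [0, 0, 0, 0, 0, 0], [0, 0, 0, 0, 0, 0], [0, 0, 0, 0, 0, 0], [0, 0, 0, 0, 0, 0], [0, 0, 0, 0, 0, 0], [0, 0, 0, 0, 0, 0], [0, 0, 0, 0, 0, 0]])

```text
time_s: 55.05
position: [0.4792, -0.1505, 0.1159]
tcp_rot: [[0.998, 0.06, 0.001], [0.06, -0.998, -0.003], [0.001, 0.003, -1.0]]
force: [-0.1, -0.8, -1.9]
opening: 0.391
grasp_force: 30.0
```

>>> send_rows(moves=[[0, 0, 0, 0, 0, 0], [0, 0, 0, 0, 0, 0], [0, 0, 0, 0, 0, 0], [0, 0, 0, 0, 0, 0], [0, 0, 0, 0, 0, 0], [0, 0, 0, 0, 0, 0], [0, 0, 0, 0, 0, 0], [0, 0, 0, 0, 0, 0], [0, 0, 0, 0, 0, 0], [0, 0, 0, 0, 0, 0], [0, 0, 0, 0, 0, 0], [0, 0, 0, 0, 0, 0]])

```text
time_s: 56.25
position: [0.4792, -0.1505, 0.1159]
tcp_rot: [[0.998, 0.06, 0.001], [0.06, -0.998, -0.003], [0.001, 0.003, -1.0]]
force: [0.3, 0.1, -0.9]
opening: 0.387
grasp_force: 30.0
```

```bash
python3 - <<'E'
from h import *
rel(*read('M'),'err');rel(*read('S',dz=.03),'S')
p,d=viewer.capture('top');print(cases(p,d))
E
```

```text
err [-0.001, -0.004, 0.001, 0.002, -0.0, -0.001] rows 0.0
S [-0.005, -1.205, -0.122, 0.002, -0.0, -0.001] rows 6.1
[(547.8, -154.9, 70.9, 69.7, -85.7, 137.9, 0), (602.7, 157.7, 80.2, 55.6, 88.4, 38.6, 250), (621.6, -139.5, 107.6, 58.1, -82.8, 38.7, 218), (654.4, 25.0, 126.8, 58.5, 74.6, 38.5, 237)]
```

>>> send_rows(moves=[[0, 0, 0, 0, 0, 0], [0, 0, 0, 0, 0, 0], [0, 0, -0.06, 0, 0, 0], [0, -0.1, -0.122, 0, 0, 0], [-0.005, -0.25, -0.122, 0, 0, 0], [-0.005, -0.43, -0.122, 0, 0, 0], [-0.005, -0.6, -0.122, 0, 0, 0], [-0.005, -0.75, -0.122, 0, 0, 0], [-0.005, -0.87, -0.122, 0, 0, 0], [-0.005, -0.93, -0.122, 0, 0, 0]])

```text
time_s: 57.3
position: [0.4631, 0.084, 0.1458]
tcp_rot: [[0.998, 0.062, 0.0], [0.062, -0.998, -0.002], [0.0, 0.002, -1.0]]
force: [0.5, -0.7, -2.4]
opening: 0.387
grasp_force: 30.0
```

>>> send_rows(moves=[[0, -0.1, 0, 0, 0, 0], [0, -0.2, 0, 0, 0, 0], [0, -0.26, 0, 0, 0, 0], [0, -0.275, 0, 0, 0, 0], [0, -0.275, 0, 0, 0, 0]])

```text
time_s: 57.8
position: [0.4597, 0.1504, 0.1456]
tcp_rot: [[0.998, 0.061, 0.001], [0.061, -0.998, -0.003], [0.001, 0.003, -1.0]]
force: [-0.1, -0.0, -2.0]
opening: 0.389
grasp_force: 30.0
```

```bash
python3 - <<'E'
from h import *
rel(*read('S'),'S')
E
```

```text
S [0.0, 0.001, 0.12, 0.002, -0.0, 0.0] rows 0.6
```

>>> send_rows(moves=[[0, 0.001, 0.04, 0, 0, 0], [0, 0.001, 0.08, 0, 0, 0], [0, 0.001, 0.11, 0, 0, 0], [0, 0.001, 0.12, 0, 0, 0], [0, 0.001, 0.12, 0, 0, 0], [0, 0.001, 0.12, 0, 0, 0]])

```text
time_s: 58.4
position: [0.4601, 0.1497, 0.1155]
tcp_rot: [[0.998, 0.06, 0.001], [0.06, -0.998, -0.003], [0.001, 0.003, -1.0]]
force: [-0.1, 0.4, -1.1]
opening: 0.391
grasp_force: 30.0
```

>>> send_rows(moves=[[0, 0, 0, 0, 0, 0], [0, 0, 0, 0, 0, 0], [0, 0, 0, 0, 0, 0], [0, 0, 0, 0, 0, 0], [0, 0, 0, 0, 0, 0], [0, 0, 0, 0, 0, 0], [0, 0, 0, 0, 0, 0], [0, 0, 0, 0, 0, 0], [0, 0, 0, 0, 0, 0], [0, 0, 0, 0, 0, 0], [0, 0, 0, 0, 0, 0], [0, 0, 0, 0, 0, 0]])

```text
time_s: 59.6
position: [0.4599, 0.1499, 0.1156]
tcp_rot: [[0.998, 0.06, 0.001], [0.06, -0.998, -0.003], [0.001, 0.003, -1.0]]
force: [0.7, 0.6, -2.9]
opening: 0.39
grasp_force: 30.0
```

>>> send_rows(moves=[[0, 0, 0, 0, 0, 0], [0, 0, 0, 0, 0, 0], [0, 0, 0, 0, 0, 0], [0, 0, 0, 0, 0, 0], [0, 0, 0, 0, 0, 0], [0, 0, 0, 0, 0, 0], [0, 0, 0, 0, 0, 0], [0, 0, 0, 0, 0, 0], [0, 0, 0, 0, 0, 0], [0, 0, 0, 0, 0, 0], [0, 0, 0, 0, 0, 0], [0, 0, 0, 0, 0, 0]])

```text
time_s: 60.8
position: [0.4599, 0.1499, 0.1156]
tcp_rot: [[0.998, 0.06, 0.001], [0.06, -0.998, -0.003], [0.001, 0.003, -1.0]]
force: [-0.5, 1.6, -2.6]
opening: 0.39
grasp_force: 30.0
```

```bash
python3 - <<'E'
from h import *
rel(*read('S'),'err');rel(*pose([.4603,-.378,.18],3.7,0),'above dock')
p,d=viewer.capture('top');print(cases(p,d))
E
```

```text
err [-0.0, -0.001, -0.0, 0.002, -0.0, -0.001] rows 0.0
above dock [-0.125, 2.108, -0.176, 0.002, -0.0, -0.003] rows 10.6
[(524.9, 170.6, 74.6, 67.0, 1.3, 140.3, 0), (602.7, 157.7, 80.2, 55.6, 88.4, 38.6, 258), (621.5, -139.1, 107.6, 58.1, -82.9, 38.4, 226), (654.4, 25.0, 126.8, 58.5, 74.6, 38.5, 242)]
```

>>> send_rows(moves=[[0, 0, 0, 0, 0, 0], [0, 0, 0, 0, 0, 0], [0, 0, -0.06, 0, 0, 0], [0, 0.05, -0.16, 0, 0, 0], [0, 0.2, -0.176, 0, 0, 0], [-0.02, 0.38, -0.176, 0, 0, 0], [-0.03, 0.56, -0.176, 0, 0, 0], [-0.04, 0.74, -0.176, 0, 0, 0], [-0.06, 0.92, -0.176, 0, 0, 0], [-0.06, 1, -0.176, 0, 0, 0]])

```text
time_s: 61.85
position: [0.4601, -0.1042, 0.1604]
tcp_rot: [[0.998, 0.057, 0.002], [0.057, -0.998, -0.004], [0.002, 0.004, -1.0]]
force: [1.0, -0.2, -1.8]
opening: 0.389
grasp_force: 30.0
```

>>> send_rows(moves=[[0, 0.16, 0, 0, 0, 0], [-0.02, 0.34, 0, 0, 0, 0], [-0.03, 0.52, 0, 0, 0, 0], [-0.04, 0.7, 0, 0, 0, 0], [-0.05, 0.86, 0, 0, 0, 0], [-0.06, 0.98, 0, 0, 0, 0], [-0.06, 1, 0, 0, 0, 0], [-0.06, 1, 0, 0, 0, 0], [-0.06, 1, 0, 0, 0, 0]])

```text
time_s: 62.75
position: [0.4593, -0.3493, 0.1604]
tcp_rot: [[0.998, 0.06, -0.001], [0.06, -0.998, -0.0], [-0.001, 0.0, -1.0]]
force: [-0.1, 0.6, -2.7]
opening: 0.385
grasp_force: 30.0
```

```bash
python3 - <<'E'
from h import *
rel(*pose([.4603,-.378,.18],3.7,0),'above dock');rel(*pose([.4603,-.378,.0645],3.7,0),'dock')
E
```

```text
above dock [-0.003, 0.115, -0.002, 0.0, 0.0, -0.003] rows 0.6
dock [-0.003, 0.115, 0.46, 0.0, 0.0, -0.003] rows 2.4
```

>>> send_rows(moves=[[-0.003, 0.06, 0, 0, 0, -0.003], [-0.003, 0.115, 0, 0, 0, -0.003], [-0.003, 0.115, 0.1, 0, 0, -0.003], [-0.003, 0.115, 0.2, 0, 0, -0.003], [-0.003, 0.115, 0.3, 0, 0, -0.003], [-0.003, 0.115, 0.37, 0, 0, -0.003], [-0.003, 0.115, 0.42, 0, 0, -0.003], [-0.003, 0.115, 0.445, 0, 0, -0.003], [-0.003, 0.115, 0.458, 0, 0, -0.003], [-0.003, 0.115, 0.46, 0, 0, -0.003], [-0.003, 0.115, 0.46, 0, 0, -0.003], [-0.003, 0.115, 0.46, 0, 0, -0.003]])

```text
time_s: 63.95
position: [0.4613, -0.3804, 0.0467]
tcp_rot: [[0.998, 0.065, 0.002], [0.065, -0.998, -0.004], [0.002, 0.004, -1.0]]
force: [0.6, 0.5, -2.2]
opening: 0.39
grasp_force: 30.0
```

```bash
python3 - <<'E'
from h import *
rel(*pose([.4603,-.378,.063],3.7,0),'dock')
E
```

```text
dock [-0.004, -0.01, 0.011, 0.002, -0.001, 0.0] rows 0.1
```

>>> send_rows(moves=[[-0.004, -0.01, 0.006, 0, 0, 0], [-0.004, -0.01, 0.012, 0, 0, 0], [-0.004, -0.01, 0.012, 0, 0, 0]])

```text
time_s: 64.25
position: [0.4597, -0.3772, 0.0438]
tcp_rot: [[0.998, 0.065, 0.001], [0.065, -0.998, -0.002], [0.001, 0.002, -1.0]]
force: [-0.8, 1.3, 3.9]
opening: 0.388
grasp_force: 30.0
```

Contact with the dock floor (force went from −2 to +4 N). Releasing and retreating.

>>> send_rows(moves=[[0, 0, 0, 0, 0, 0], [0, 0, 0, 0, 0, 0], [0, 0, 0, 0, 0, 0], [0, 0, 0, 0, 0, 0], [0, 0, 0, 0, 0, 0], [0, 0, 0, 0, 0, 0], [0, 0, 0, 0, 0, 0], [0, 0, 0, 0, 0, 0]], grip=1)

```text
time_s: 65.05
position: [0.4598, -0.3776, 0.0429]
tcp_rot: [[0.998, 0.065, 0.001], [0.065, -0.998, -0.003], [0.001, 0.003, -1.0]]
force: [0.0, -0.8, -0.0]
opening: 0.974
grasp_force: 0.0
```

>>> send_rows(moves=[[0, 0, -0.06, 0, 0, 0], [0, 0, -0.16, 0, 0, 0], [0, 0, -0.32, 0, 0, 0], [0, 0, -0.5, 0, 0, 0], [0, 0, -0.7, 0, 0, 0], [0, 0, -0.9, 0, 0, 0], [0, 0, -0.9, 0, 0, 0], [0, 0, -0.9, 0, 0, 0]])

```text
time_s: 65.85
position: [0.4599, -0.3773, 0.2706]
tcp_rot: [[0.998, 0.065, 0.004], [0.065, -0.998, -0.006], [0.003, 0.006, -1.0]]
force: [-0.5, -0.1, -0.0]
opening: 0.998
grasp_force: 0.0
```

```bash
python3 - <<'E'
from h import *
s=readout.read_state()
p,d=viewer.capture('wrist');W=wcloud(d,s['position'],s['tcp_rot'])
v,u=np.mgrid[0:400,0:640];roi=(u>265)&(u<375)&(v>40)&(v<247)
h=roi&(p.max(2)<80)&(W[...,2]>.068)&(W[...,2]<.1)
L=line(W,h,.38,.47,9);k=np.polyfit(L[:,0],(L[:,1]+L[:,2])/2,1);print(np.degrees(np.arctan(k[0])),np.polyval(k,.4708),np.median(W[h][:,2]),W[h][:,0].min())
w=roi&(W[...,2]>.012)&(W[...,2]<.026)&(p.min(2)>150);print('rim',cv2.minAreaRect((W[w][:,:2]*1000).astype(np.float32)))
p,d=viewer.capture('top');print(cases(p,d))
p0=np.load('top_p.npy').astype(int);cv2.imwrite('pics/top9.png',p[:,:,::-1])
E
```

```text
3.3951370807895676 -0.37505835533953463 0.07957413590083073 0.3825642622405589
rim ((486.3638916015625, -369.62774658203125), (256.9177551269531, 99.86145782470703), 4.180431842803955)
[(602.7, 157.7, 80.2, 55.6, 88.4, 38.7, 260), (621.5, -139.3, 108.0, 58.1, -82.9, 38.7, 230), (654.4, 25.0, 126.8, 58.5, 74.6, 38.6, 248)]
```

View pics/top9.png

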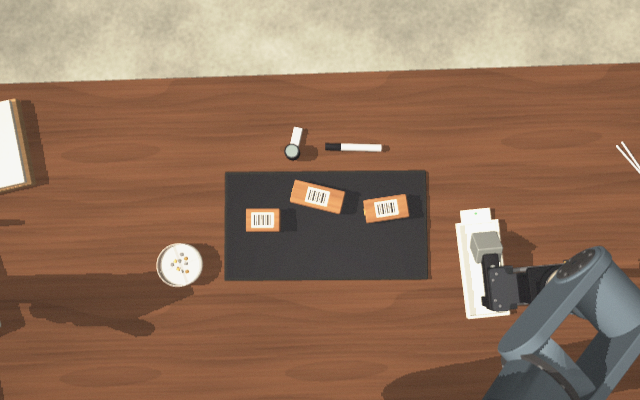

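All three cases lie label-up at (262,220), (317,196) and (387,208). The scanner is flat in its dock at (485,265), and the dish, loupe and marker have not moved. Handing in.

```bash
python3 -c "
from rig import ticket
print(ticket.hand_in())"
```

```text
the job is handed in; nothing more can be done
None
```

I turned all three cases label-up, held the scanner on the labels for over 2 s each from large to small, returned it to its dock (about 5 mm nearer the dock's middle than it lay), left the bystanders untouched, and handed the job in at about 66 s; the hand-in gave no verdict, and nothing in the interface confirmed the reads.

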